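# Cure a lacquered doll top under the swing lamp

## Task

Cure the gold-lacquered doll top: stand it upright in the middle of the lamp stand's turntable without dropping it, then swing the lamp head over it as far as it goes. Then turn the timer knob back (anticlockwise) against its end stop and set it exactly four clicks clockwise from there, leaving the other things on the bench where they lie.

Things in the scene. Friction and masses are not known exactly. Their poses are not given: they have to be found in the camera images.
- gold_top_mid (a point): The gold-lacquered doll top, red waist stripes (a bare-wood twin stands near it): top half of a nesting doll, 66 mm tall, 60 g, touch-dry, standing on the bench on its flat 51 mm foot. This is its centre, half-way up its axis (33 mm above its underside). Its lower 26 mm is a straight 52 mm diameter cylinder, the place to grip; above: shoulder, 33 mm neck, 38 mm head. z up.
- cure_unit: The lamp stand: a fixed grey box 190 mm deep (its x, away from its front, which faces the robot) by 340 mm wide (its y, to its left), top 38 mm above the bench; origin under its middle. In its frame the turntable's centre is at x -20, y +90 mm, the post (20 mm thick, 161 mm high) at x +45, y 0, the selector's axis at x -35, y -115 mm.
- turntable_top (a point): Centre of the turntable's upper surface, 46 mm above the bench: an aluminium disc of 116 mm diameter with an 80 mm black rubber pad in its middle, on the left part of the stand; it stands still. Axes as the stand's, z up.
- lamp_handle (a point): Middle of the upright black peg handle on the lamp head: 20 mm diameter, 40 mm tall, its foot on the head's flat top 23 mm below this point, its tip 17 mm above; 188 mm above the bench. The head under it is a grey ribbed disc, 86 mm diameter, 30 mm thick, underside 135 mm above the bench (23 mm over a doll top on the turntable). A 111 mm arm joins it to the post.
- lamp_pivot (a point): Point on the upright axis of the post about which the lamp arm swings, 150 mm above the bench, with the stand's axes. The handle moves on a level circle of 111 mm radius about it.
- lamp (a joint): Swing of the lamp arm, rad. 0 = parked at the back, against its rear stop; grows anticlockwise seen from above; 2.346 = against its other stop, the lamp head exactly over the turntable. A friction clamp (about 1 N at the handle) holds it where it is left.
- selector_grip (a point): Grip point of the timer knob on the right part of the stand: a black pointer bar on a vertical axis, 44 mm long, 12 mm wide, 30 mm tall, pinched across its width from above. The point is on the axis, 64 mm above the bench, 8 mm below the bar's top, 22 mm above the round 44 mm skirt. The point turns with the knob: x along the bar towards the end with the white line, z up.
- selector (a joint): Turn of the timer knob, rad, growing clockwise seen from above. 0 = at its anticlockwise end stop (red dot), white line to the stand's left (+y). A detent every 20 degrees (0.349; black dots), eight clicks in all (2.793, other stop). About 0.1 N m carries it over a click, it drops into the nearest by itself. It starts two to six clicks up. Four clicks = 1.396.
- plain_top_mid (a point): Bystander: bare limewood doll top of the same shape and size as the gold one; centre, half-way up.
- doll_base: Bystander: bare limewood bottom half of a doll, 58 mm diameter, 60 mm tall, upright; origin at the centre of its underside.
- dividers: Bystander: pair of brass dividers lying flat, about 150 by 55 mm, 7 mm thick; origin near the middle.
- drive_centre: Bystander: steel Morse taper drive centre, lying, 100 mm long, 24 mm thick; origin under its middle.
- sizing_gauge: Bystander: walnut sizing gauge, a flat comb 130 by 45 by 8 mm; origin under its middle.
- sanding_block: Bystander: wooden sanding block with a cork sole, 95 by 55 by 33 mm; origin under its middle.
Not all that is in view belongs to the job. Leave any green or turquoise look-alike of the part that bears gold_top_mid alone.

How it is judged:
By the outcome, as a careful person would: the job done as asked, in the order asked, and still so for the second after the job is handed in, with the robot touching nothing.
It also fails if it takes over 72 s, if anything falls off the work surface, if the arm or the gripper's body presses on something with over 40 N, if the wrist force passes 120 N, or if a joint passes its speed limit or range.

## Robot

A 6-joint arm with a two-finger parallel gripper is mounted at the origin on the work surface. World frame = base frame: x ahead of the robot, y to its left, z up, the work surface at z = 0. Lengths are in m, angles in degrees, forces in N, time in s.
With the tool pointing down it reaches from about 0.4 to 0.825 m from the base axis. Payload 7 kg.
Tool frame: the origin (TCP) lies at the very end of the fingers, on their centre line; the grasp point (between the pads) lies 19 mm behind it; z points along the fingers, y is the direction in which the jaws open and shut (so a half turn about z gives the same grasp; the last joint's range is limited). The gripper opens to 88 mm and grips with 3 to 60 N. Pads are 19 mm wide; open, the fingers measure 130 mm over their backs; the gripper's body (78 mm by 193 mm) begins 47 mm behind the grasp point.
Start: joints at [89.043, 20.546, 0.682, 0, -70.136, -16.507], TCP at [0.203, 0.644, 0.227] pointing down, gripper open.
Joint ranges: [-176.03, 176.03], [-82.01, 121.73], [-58.28, 71.71], [-173.87, 95.51], [-174.79, -0.11], [-173.66, 173.66]. Speed limits (degrees/s): [136.94, 136.94, 172.46, 180, 180, 180].

## Interface

Orientations are given as [roll, pitch, yaw] about the fixed x, y, z axes, in that order (R = Rz(yaw) Ry(pitch) Rx(roll)).
In Python, from plant import ctrl, snapshot, workorder gives the robot as it stands. The module is installed in compiled form; this text tells all that it offers.
- The arm moves only by the shell command python3 -m creep 'ROWS'. ROWS is JSON, a list of rows, each a list of 5 numbers: the shift along the tool's x, y, z scaled (see below), then the turn about the tool's z scaled (see below), then the finger opening in mm, from 0 to 87.6. A call has exactly 8 rows; each row is the pose to reach, as a shift and turn from the pose commanded when the call began, along the tool's axes at that moment, turning the shorter way round; what a row does not reach only later rows make up. The controller multiplies each number of a shift by 0.1 m and each number of a turn by 180 degrees. A row lasts 1/12 s, in which the tool goes at most 41.7 mm and 7.16 degrees, less where a joint would pass 70% of its speed; a pose out of reach is approached as far as the arm can. A call with a number of a shift or a turn outside -1 to 1 is refused whole. A call with a gripper value outside its range is refused whole. The fingers move at their own pace and stop on an object; the grip force is fixed at half the most. Time passes only in rows, so rows that repeat a pose let the fingers close, or fill a call up. It gives the time, the measured TCP pose, the force and the opening at its end, in the units of the state.
- ctrl.get_obs(): the state, without advancing time (a new reading comes with each control period).
- snapshot(name): name is "scene" or "top" or "wrist"; returns a dict with "img" (480x640x3 uint8, blue, green, red), "camera_matrix" (3x3 intrinsics, pixels), "xyz" and "rotation" of the camera in the world. Camera axes: x right, y up, looking along -z (the intrinsics and any distortion apply to the point x, -y, -z); pixel columns grow to the right and rows downward; lengths in m; the calibration is good to about 2 mm. The wrist camera is an equidistant fisheye: a pixel r from the principal point sees the ray r / f radians off the axis. A picture is of the moment at which its call begins. There is no depth.
- workorder.close_job(): hands the job in, once; it reports no verdict.
The state is a dict: "clock": time; "joint_pos": joint angles; "qvel": joint speeds; "tau": joint torques, N m; "tool_pos": TCP position; "orientation": TCP orientation; "force": force on the tool from outside, world axes, zero at the start; "moment": the same for the moment, N m; "opening": finger opening in m.
Only numpy, scipy, OpenCV 4.12 (cv2) and the standard library are available. Lean on these libraries where they do the work, as an engineer would, in place of code of your own. Each camera call takes 0.05 s, during which the arm holds its last target.

## Working session

There is one attempt and no reset: what is moved stays moved. The work goes in short steps, Python scripts to look and compute and a shell command to move; the robot and the scene stay as the last step left them, time stands still between calls to the robot, and variables do not carry over. Pictures are saved under pics/ and viewed, and the job is handed in when it is done.

```bash
mkdir -p pics; python3 - <<'E'
from plant import ctrl, snapshot
import cv2
o=ctrl.get_obs(); print({k:o[k] for k in('clock','tool_pos','orientation','opening','force')})
for n in('scene','top','wrist'):
    s=snapshot(n); cv2.imwrite(f'pics/a_{n}.png',s['img']); print(n,s['camera_matrix'],s['xyz'],s['rotation'],[k for k in s])
E
```

```text
{'clock': 0.0, 'tool_pos': array([0.20244805, 0.64343273, 0.22564425]), 'orientation': array([ 1.79908560e+02, -8.61393422e-03, -1.74704996e+01]), 'opening': 0.08731341428044527, 'force': array([0.35512534, 0.40378053, 0.96154986])}
scene [[604.75077814   0.         324.68051679]
 [  0.         604.75077814 239.34866875]
 [  0.           0.           1.        ]] [1.1645006  0.22363403 1.33105879] [ 30.64713235  -0.70496382 109.22425839] ['img', 'camera_matrix', 'xyz', 'rotation']
top [[458.84441336   0.         317.30804826]
 [  0.         458.84441336 244.13333759]
 [  0.           0.           1.        ]] [0.41030551 0.02146809 1.22451131] [  5.9131853   -1.03669284 -91.01609069] ['img', 'camera_matrix', 'xyz', 'rotation']
wrist [[371.64829954   0.         323.21428198]
 [  0.         371.64829954 236.75439806]
 [  0.           0.           1.        ]] [0.27024965 0.62164786 0.38359455] [-1.53990781e+01 -9.27802416e-02 -1.07458014e+02] ['img', 'camera_matrix', 'xyz', 'rotation']
```

View pics/a_scene.png

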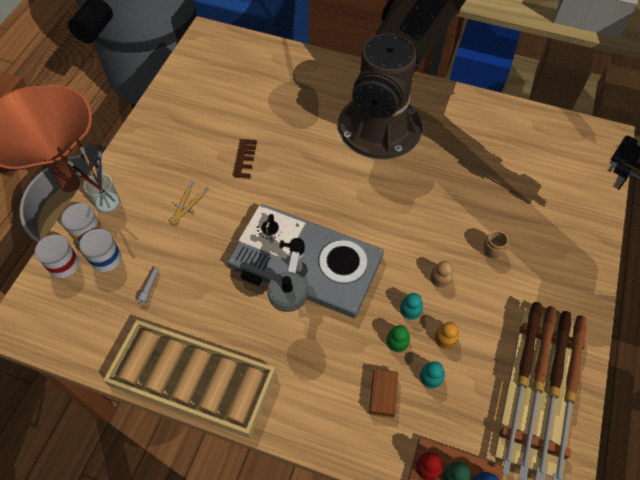

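View pics/a_top.png

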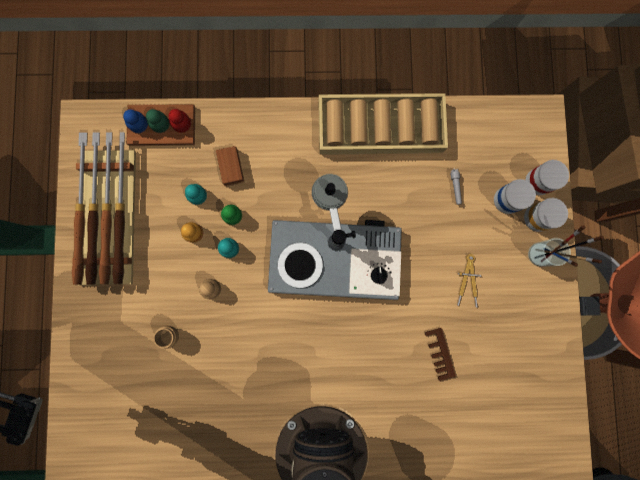

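View pics/a_wrist.png

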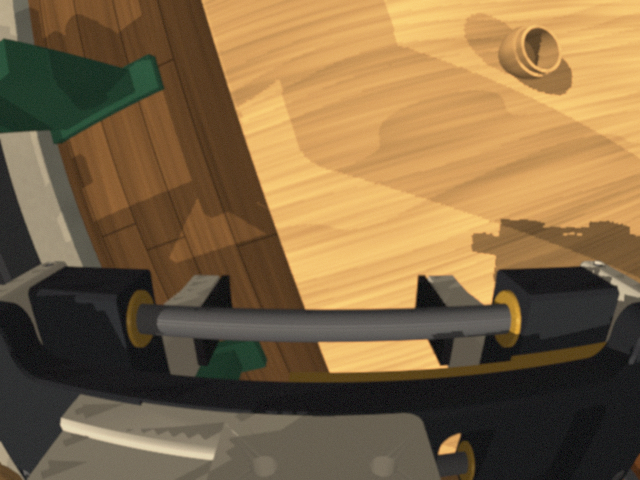

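Scene view: the gold top is at (448,334), teal ones at (411,306) and (432,375), a green one at (399,338), and the bare twin at (443,273). In the top view gold is at (190,232). Next I'll confirm it in an enlarged crop and measure.

```bash
cat > h.py <<'E'
import numpy as np, cv2
from scipy.spatial.transform import Rotation as Ro
from plant import snapshot
def cam(s): return np.array(s['camera_matrix']),np.array(s['xyz']),Ro.from_euler('xyz',s['rotation'],degrees=True).as_matrix()
def ray(s,u,v,fish=False):
    K,t,R=cam(s); x=(u-K[0,2])/K[0,0]; y=(v-K[1,2])/K[1,1]
    if fish:
        r=np.hypot(x,y); k=np.sin(r)/r if r>1e-9 else 1; d=np.array([x*k,-y*k,-np.cos(r)])
    else: d=np.array([x,-y,-1.])
    return t,R@(d/np.linalg.norm(d))
def onplane(s,u,v,z,fish=False):
    t,d=ray(s,u,v,fish); return t+d*(z-t[2])/d[2]
def proj(s,p,fish=False):
    K,t,R=cam(s); c=R.T@(np.array(p)-t); x,y,z=c[0],-c[1],-c[2]
    if fish:
        r=np.hypot(x,y); th=np.arctan2(r,z); x,y,z=x/r*th,y/r*th,1
    return np.array([K[0,0]*x/z+K[0,2],K[1,1]*y/z+K[1,2]])
def tri(a,b):
    A=[];B=[]
    for t,d in(a,b):
        P=np.eye(3)-np.outer(d,d);A.append(P);B.append(P@t)
    p=np.linalg.lstsq(np.vstack(A),np.hstack(B),rcond=None)[0]
    return p,[np.linalg.norm(P@p-b) for P,b in zip(A,B)]
E
python3 - <<'E'
import cv2,numpy as np
a=cv2.imread('pics/a_scene.png');b=cv2.imread('pics/a_top.png')
cv2.imwrite('pics/b1.png',np.hstack([cv2.resize(a[250:400,370:490],None,fx=3.2,fy=3.2,interpolation=cv2.INTER_CUBIC),cv2.resize(b[170:320,140:260],None,fx=3.2,fy=3.2,interpolation=cv2.INTER_CUBIC)]))
cv2.imwrite('pics/b2.png',cv2.resize(b[165:315,260:415],None,fx=4,fy=4,interpolation=cv2.INTER_CUBIC)[:600])
cv2.imwrite('pics/b3.png',cv2.resize(a[195:325,220:390],None,fx=4.5,fy=4.5,interpolation=cv2.INTER_CUBIC))
E
```

```text
(no output)
```

View pics/b1.png

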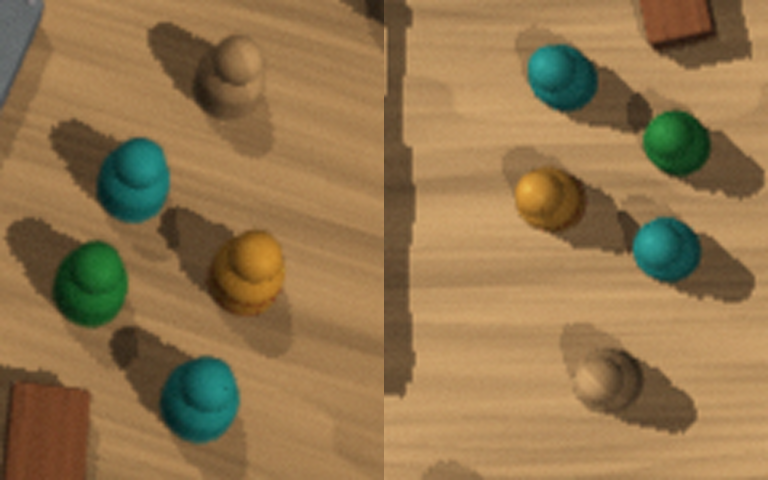

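View pics/b2.png

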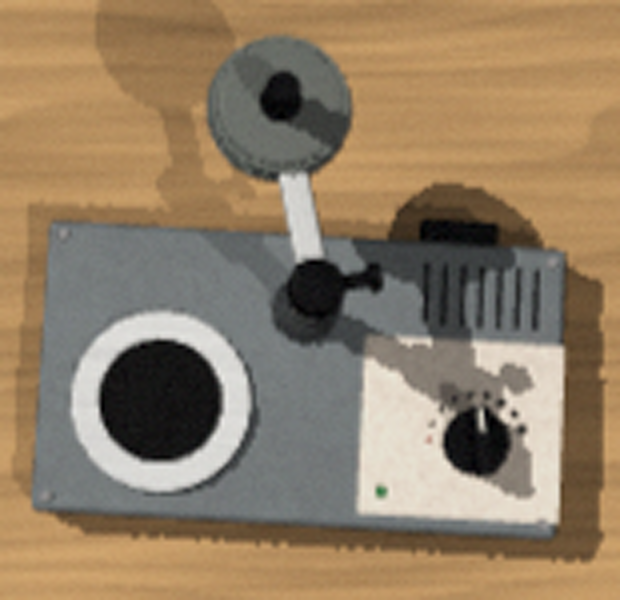

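View pics/b3.png

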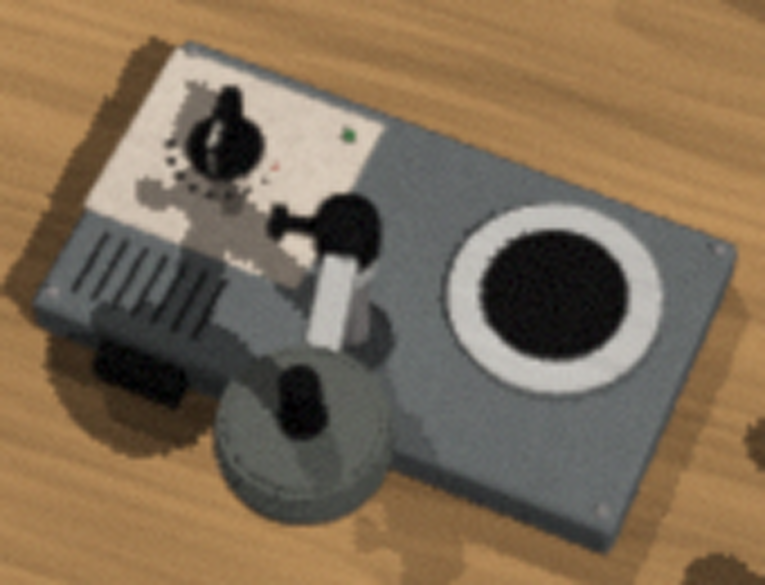

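Both crops show the amber top with darker red waist stripes at scene (448,334) / top (190,232). Neighbours are teal, teal and green, plus the bare-wood twin at (209,289), so the amber one is the target. The knob's white line points roughly to the stand's back. Now to measure.

```bash
python3 - <<'E'
from h import *
S=snapshot('scene');T=snapshot('top')
def blob(m,seed):
    n,l,st,c=cv2.connectedComponentsWithStats(m.astype(np.uint8)*255)
    d=[(np.hypot(*(c[i]-seed)),i) for i in range(1,n) if st[i,4]>30]; i=min(d)[1]
    return (l==i),c[i],st[i]
for n,s,g,p in(('scene',S,(448,334),(345,261)),('top',T,(190,232),(300,265))):
    hsv=cv2.cvtColor(s['img'],cv2.COLOR_BGR2HSV)
    H,Sa,V=[hsv[...,i].astype(int) for i in range(3)]
    m,c,st=blob((Sa>190)&(H>8)&(H<28)&(V>90),np.array(g)); 
    print(n,'gold',c,st); s['g']=c; s['gm']=m
    m,c,st=blob(V<50,np.array(p)); print('pad',c,st); s['p']=c
    cn=max(cv2.findContours(m.astype(np.uint8),cv2.RETR_EXTERNAL,cv2.CHAIN_APPROX_NONE)[0],key=len)
    e=cv2.fitEllipse(cn); print(e, onplane(s,*e[0],.046))
print(tri(ray(S,*S['p']),ray(T,*T['p'])))
p,r=tri(ray(S,*S['g']),ray(T,*T['g']));print('gold',p,r, onplane(S,*S['g'],.033),onplane(T,*T['g'],.033))
# bystanders
for nm,a,b,z in(('plain',(443,273),(209,289),.035),('tealA',(411,306),(228,248),.035),('green',(399,338),(231,214),.035),('tealB',(432,375),(195,194),.035),('block',(385,391),(230,165),.033),('base',(497,244),(165,338),.05)):
    print(nm,onplane(S,*a,z).round(3),onplane(T,*b,z).round(3))
E
```

```text
scene gold [448.84036145 335.03313253] [439 323  19  25 332]
pad [342.85007278 260.0349345 ] [327 247  32  27 687]
((342.83831787109375, 260.0368957519531), (26.691354751586914, 30.8382568359375), 95.41744232177734) [0.48049994 0.04844107 0.046     ]
top gold [192.75409836 236.14754098] [186 231  14  10  61]
pad [299.55716353 264.62807525] [285 250  30  30 691]
((299.546142578125, 264.6238708496094), (28.75674057006836, 28.858379364013672), 140.33114624023438) [0.47980181 0.04454948 0.046     ]
(array([0.4794894 , 0.04633385, 0.04325103]), [np.float64(0.0018187041588749102), np.float64(0.00181870415887501)])
gold [ 0.56281822  0.33543642 -0.00365491] [np.float64(0.004670354388879436), np.float64(0.004670354388879195)] [0.57770362 0.33672281 0.033     ] [0.5593687  0.32156795 0.033     ]
plain [0.427 0.286 0.035] [0.422 0.278 0.035]
tealA [0.537 0.236 0.035] [0.527 0.23  0.035]
green [0.624 0.231 0.035] [0.616 0.222 0.035]
tealB [0.683 0.323 0.035] [0.67  0.316 0.035]
block [0.751 0.235 0.033] [0.748 0.225 0.033]
base [0.313 0.392 0.05 ] [0.301 0.384 0.05 ]
```

```bash
python3 - <<'E'
from h import *
S=snapshot('scene');T=snapshot('top')
for n,s,g in(('scene',S,(448,334)),('top',T,(190,232))):
    hsv=cv2.cvtColor(s['img'],cv2.COLOR_BGR2HSV);H,Sa,V=[hsv[...,i].astype(int) for i in range(3)]
    m=((Sa>175)&(H<30)&(V>70)).astype(np.uint8)
    k,l,st,c=cv2.connectedComponentsWithStats(m); 
    i=min(range(1,k),key=lambda i:np.hypot(*(c[i]-g))+(1e3 if st[i,4]<30 else 0)); print(n,c[i],st[i])
    out=s['img'].copy(); out[l==i]=(255,0,255); x,y=g
    cv2.imwrite(f'pics/c_{n}.png',cv2.resize(np.hstack([s['img'][y-25:y+25,x-25:x+25],out[y-25:y+25,x-25:x+25]]),None,fx=7,fy=7,interpolation=cv2.INTER_NEAREST))
a=cv2.imread('pics/c_scene.png');b=cv2.imread('pics/c_top.png')
cv2.imwrite('pics/c.png',cv2.resize(np.vstack([a,b]),(600,600)))
E
```

```text
scene [447.74828375 334.56979405] [437 322  22  27 437]
top [191.4789644  232.03236246] [181 223  22  19 309]
```

View pics/c.png

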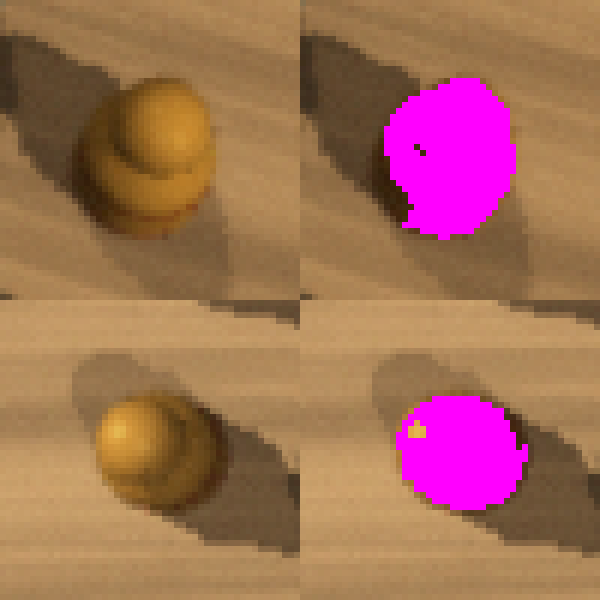

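```bash
python3 - <<'E'
from h import *
S=snapshot('scene');T=snapshot('top')
print(onplane(S,450.8,329.3,.047),onplane(T,188.3,229.8,.047),onplane(T,192.8,232.8,.022))
print(tri(ray(S,450.8,329.3),ray(T,188.3,229.8)))
# stand: light panel/ grey corners via crop b2 coords (/4 + 260,165) at z=.038
for c in((65,233),(552,260),(45,496),(545,525)):
    print(onplane(T,c[0]/4+260,c[1]/4+165,.038))
# screws in scene crop /4.5 +(220,195)
for c in((720,248),(602,512),(52,292)):
    print('sc',onplane(S,c[0]/4.5+220,c[1]/4.5+195,.038))
# lamp handle tip z .205 
print('tip',onplane(T,282/4+260,85/4+165,.205),onplane(S,300/4.5+220,377/4.5+195,.205))
print('post top',onplane(T,316/4+260,288/4+165,.161),onplane(S,345/4.5+220,215/4.5+195,.161))
print('knob',onplane(T,478/4+260,437/4+165,.06))
E
```

```text
[0.5689692  0.33652415 0.047     ] [0.57426483 0.32962393 0.047     ] [0.56960895 0.32430786 0.022     ]
(array([0.57264147, 0.33230992, 0.05178104]), [np.float64(0.003959664063050522), np.float64(0.003959664063050645)])
[0.58926434 0.10394095 0.038     ]
[ 0.56664289 -0.21400511  0.038     ]
[0.41881328 0.11822323 0.038     ]
[ 0.39454018 -0.20329375  0.038     ]
sc [0.41907112 0.12483889 0.038     ]
sc [0.59045066 0.11207184 0.038     ]
sc [ 0.56670145 -0.20777105  0.038     ]
tip [ 0.64688132 -0.03106803  0.205     ] [ 0.6466108 -0.0261188  0.205    ]
post top [ 0.53606414 -0.05070672  0.161     ] [ 0.53462531 -0.04722713  0.161     ]
knob [ 0.45111647 -0.15840642  0.06      ]
```

```bash
cat >> h.py <<'E'
from plant import ctrl
def delta(p,yaw=None):
    o=ctrl.get_obs(); R=Ro.from_euler('xyz',o['orientation'],degrees=True).as_matrix()
    d=R.T@(np.array(p)-o['tool_pos'])
    print('t',round(o['clock'],2),'tcp',o['tool_pos'].round(4),'rpy',np.round(o['orientation'],2),'F',np.round(o['force'],1),'M',np.round(o['moment'],2),'open',round(o['opening'],4))
    t=0 if yaw is None else -((yaw-o['orientation'][2]+180)%360-180)
    print('rows units',(d/0.1).round(3),'turn',round(t/180,3), 'j',np.round(o['joint_pos'],1))
E
python3 -c "
from h import *
delta([.571,.331,.2],-60)"
```

```text
t 0.45 tcp [0.2026 0.6438 0.2265] rpy [179.99   0.   -17.47] F [-0.2 -0.4  0.4] M [ 0.    0.03 -0.  ] open 0.0876
rows units [4.453 1.878 0.265] turn 0.236 j [ 89.   20.5   0.7  -0.  -70.1 -16.5]
```

```bash
python3 -m creep '[[0.15,0.06,0,0.03,87],[0.3,0.13,0,0.07,87],[0.45,0.2,0,0.1,87],[0.6,0.26,0,0.13,87],[0.75,0.32,0,0.16,87],[0.9,0.38,0,0.2,87],[1,0.42,0,0.236,87],[1,0.42,0,0.236,87]]'; python3 -c "
from h import *
delta([.571,.331,.2],-60)"
```

```text
clock: 1.12
tool_pos: [0.2867, 0.5725, 0.2268]
orientation: [-180.0, -0.0, -60.4]
force: [0.6, 0.1, 0.8]
opening: 0.0869
t 1.12 tcp [0.2867 0.5725 0.2268] rpy [-180.     -0.    -60.39] F [0.6 0.1 0.8] M [ 0.05 -0.02 -0.03] open 0.0869
rows units [ 3.504 -1.278  0.269] turn -0.002 j [ 80.8  17.3  -4.    0.  -68.7 -51.2]
```

```bash
python3 -m creep '[[0.2,-0.07,0,0,87],[0.45,-0.16,0,0,87],[0.7,-0.25,0,0,87],[0.95,-0.35,0,0,87],[1,-0.36,0,0,87],[1,-0.36,0,0,87],[1,-0.36,0,0,87],[1,-0.36,0,0,87]]' >/dev/null; python3 -m creep '[[0.3,-0.1,0,0,87],[0.6,-0.2,0,0,87],[0.8,-0.3,0,0,87],[1,-0.36,0,0,87],[1,-0.36,0,0,87],[1,-0.36,0,0,87],[1,-0.36,0,0,87],[1,-0.36,0,0,87]]'; python3 - <<'E'
from h import *
delta([.571,.331,.2],-60)
s=snapshot('wrist');cv2.imwrite('pics/d.png',s['img'])
E
```

```text
clock: 2.45
tool_pos: [0.447, 0.4377, 0.2265]
orientation: [180.0, 0.0, -59.9]
force: [0.4, 0.4, -0.2]
opening: 0.0869
t 2.45 tcp [0.447  0.4377 0.2265] rpy [ 1.800e+02  1.000e-02 -5.986e+01] F [ 0.4  0.4 -0.2] M [ 0.08 -0.01 -0.03] open 0.0869
rows units [ 1.545 -0.536  0.265] turn 0.001 j [ 62.2  15.9  -5.9  -0.  -68.1 -32.1]
```

View pics/d.png

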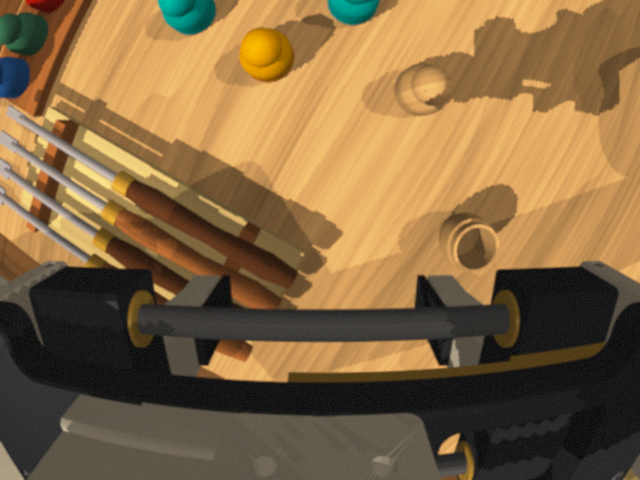

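Wrist view: gold at (266,54), teals at (187,10) and (353,5), plain twin at (424,88). I'll move closer, then measure.

```bash
python3 -m creep '[[0.3,-0.14,0.07,0,87],[0.6,-0.28,0.14,0,87],[0.8,-0.4,0.2,0,87],[1,-0.52,0.26,0,87],[1,-0.52,0.26,0,87],[1,-0.52,0.26,0,87],[1,-0.52,0.26,0,87],[1,-0.52,0.26,0,87]]'; python3 - <<'E'
from h import *
delta([.571,.331,.2],-60)
s=snapshot('wrist');cv2.imwrite('pics/e.png',s['img'])
hsv=cv2.cvtColor(s['img'],cv2.COLOR_BGR2HSV);H,Sa,V=[hsv[...,i].astype(int) for i in range(3)]
m=((Sa>200)&(H>8)&(H<30)&(V>70)).astype(np.uint8)
k,l,st,c=cv2.connectedComponentsWithStats(m)
for i in range(1,k):
    if st[i,4]>500: print(c[i],st[i])
E
```

```text
clock: 3.17
tool_pos: [0.5422, 0.3772, 0.201]
orientation: [-180.0, 0.0, -59.9]
force: [-0.4, -0.1, -0.8]
opening: 0.0873
t 3.17 tcp [0.5422 0.3772 0.201 ] rpy [-1.7997e+02  1.0000e-02 -5.9870e+01] F [-0.4 -0.1 -0.8] M [ 0.09 -0.01 -0.  ] open 0.0873
rows units [ 0.544 -0.017  0.01 ] turn 0.001 j [ 51.7  20.1  -3.4  -0.  -66.5 -21.6]
[319.0480731  154.83154549] [ 291  127   57   56 2517]
```

View pics/e.png

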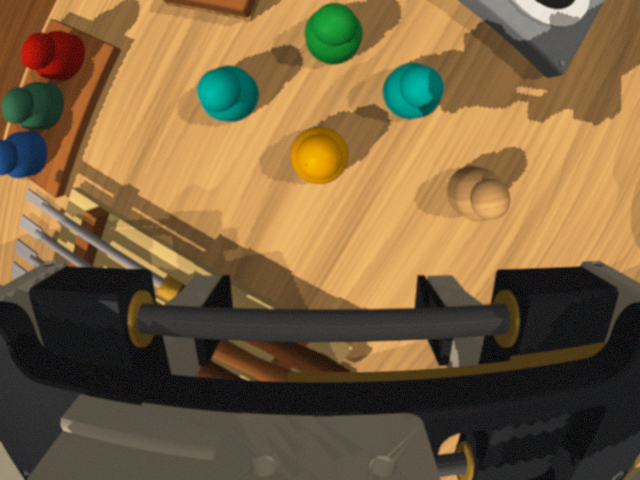

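```bash
python3 - <<'E'
from h import *
s=snapshot('wrist'); print(s['xyz'],s['rotation'])
for z in(.022,.047): print(z,onplane(s,319,154.8,z,True))
# tip check: where does a point at fingers end project?
o=ctrl.get_obs(); print(proj(s,o['tool_pos'],True))
R=Ro.from_euler('xyz',o['orientation'],degrees=True).as_matrix()
for y in(-.044,.044): print(proj(s,o['tool_pos']+R@[0,y,0],True),proj(s,o['tool_pos']+R@[0,y,-.019],True))
E
```

```text
[0.57746378 0.31453993 0.35893495] [-1.54350934e+01  7.52815132e-02 -1.49849029e+02]
0.022 [0.57285082 0.33091738 0.022     ]
0.047 [0.57319309 0.3297022  0.047     ]
[321.48997325 295.32437003]
[228.85734484 294.02437858] [218.70388123 311.95239535]
[414.3490918  294.19463087] [424.14714347 312.18763872]
```

```bash
python3 -m creep '[[0.14,0,0.1,0,87],[0.28,0,0.3,0,87],[0.42,0,0.5,0,87],[0.55,-0.01,0.7,0,87],[0.55,-0.01,0.85,0,87],[0.55,-0.01,1,0,87],[0.55,-0.01,1,0,87],[0.55,-0.01,1,0,87]]'; python3 - <<'E'
from h import *
delta([.5725,.331,.0035],-60)
s=snapshot('wrist');cv2.imwrite('pics/f.png',s['img'])
E
```

```text
clock: 3.93
tool_pos: [0.5709, 0.3287, 0.1]
orientation: [179.9, -0.0, -59.9]
force: [-0.8, 0.5, -0.2]
opening: 0.087
t 3.93 tcp [0.5709 0.3287 0.1   ] rpy [ 1.799e+02 -3.000e-02 -5.992e+01] F [-0.8  0.5 -0.2] M [0.12 0.01 0.06] open 0.087
rows units [-0.013 -0.027  0.965] turn 0.0 j [ 46.9  24.8 -10.4   0.  -54.9 -16.8]
```

View pics/f.png

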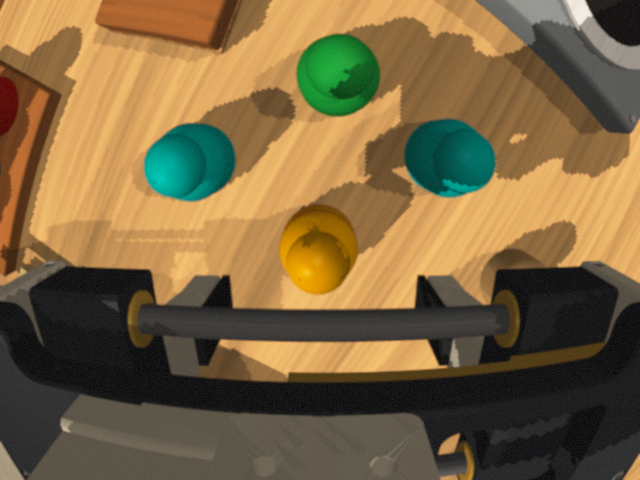

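```bash
python3 - <<'E'
from h import *
s=snapshot('wrist')
for z in(.013,.047): print(proj(s,[.5725,.331,z],True))
hsv=cv2.cvtColor(s['img'],cv2.COLOR_BGR2HSV);H,Sa,V=[hsv[...,i].astype(int) for i in range(3)]
m=((Sa>200)&(H>8)&(H<30)&(V>70)).astype(np.uint8)
m[265:,:270]=0;m[265:,370:]=0
k,l,st,c=cv2.connectedComponentsWithStats(m);i=1+np.argmax(st[1:,4]);print(c[i],st[i])
print('head',onplane(s,320,262,.047,True))
E
```

```text
[319.69248032 243.73407138]
[319.13073493 259.73232352]
[319.39211181 247.6787287 ] [ 281  204   78   89 5223]
head [0.57132359 0.33199221 0.047     ]
```

```bash
python3 -m creep '[[-0.01,-0.03,0.25,0,87],[-0.01,-0.03,0.5,0,87],[-0.01,-0.03,0.7,0,87],[-0.01,-0.03,0.82,0,87],[-0.01,-0.03,0.9,0,87],[-0.01,-0.03,0.96,0,87],[-0.01,-0.03,0.96,0,87],[-0.01,-0.03,0.96,0,87]]';  python3 - <<'E'
from h import *
delta([.5725,.331,.0035],-60)
s=snapshot('wrist');cv2.imwrite('pics/g.png',s['img'])
E
```

```text
clock: 4.7
tool_pos: [0.5739, 0.3319, 0.0054]
orientation: [-179.9, 0.0, -59.9]
force: [-0.4, 0.5, -0.0]
opening: 0.0871
t 4.7 tcp [0.5739 0.3319 0.0054] rpy [-1.7994e+02  1.0000e-02 -5.9930e+01] F [-0.4  0.5 -0. ] M [ 0.12 -0.09 -0.03] open 0.0871
rows units [0.001 0.017 0.019] turn 0.0 j [ 46.9  31.  -14.6   0.  -44.4 -16.8]
```

View pics/g.png

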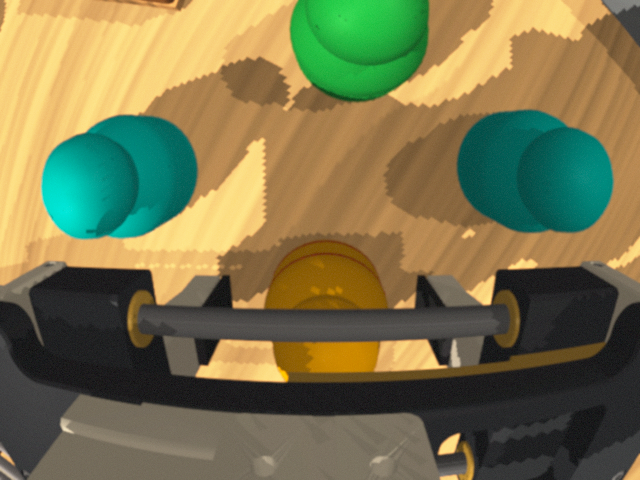

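Doll is between the fingers, at u≈327 against a jaw mid of about 323, with clear space either side. Closing.

```bash
python3 -m creep '[[0,0,0,0,70],[0,0,0,0,60],[0,0,0,0,54],[0,0,0,0,48],[0,0,0,0,48],[0,0,0,0,46],[0,0,0,0,46],[0,0,0,0,46]]';  python3 - <<'E'
from h import *
delta([.480,.0465,.0535],-60)
E
```

```text
clock: 5.42
tool_pos: [0.5735, 0.3315, 0.0046]
orientation: [180.0, -0.0, -59.9]
force: [-0.9, 0.5, 0.9]
opening: 0.0508
t 5.42 tcp [0.5735 0.3315 0.0046] rpy [180.    -0.   -59.94] F [-0.9  0.5  0.9] M [-0.01  0.16 -0.02] open 0.0508
rows units [ 1.998  2.237 -0.488] turn 0.0 j [ 46.9  31.  -14.6   0.  -44.3 -16.8]
```

```bash
python3 -m creep '[[0,0,-0.1,0,40],[0,0,-0.3,0,40],[0,0,-0.5,0,40],[0,0,-0.7,0,40],[0,0,-0.9,0,40],[0,0,-1,0,40],[0,0,-1,0,40],[0,0,-1,0,40]]';  python3 - <<'E'
from h import *
delta([.480,.0465,.12],-60)
s=snapshot('wrist');cv2.imwrite('pics/i.png',s['img'])
E
```

```text
clock: 6.08
tool_pos: [0.5733, 0.3316, 0.1048]
orientation: [-180.0, 0.0, -60.0]
force: [0.1, -0.1, -1.5]
opening: 0.0508
t 6.08 tcp [0.5733 0.3316 0.1048] rpy [-1.7996e+02  3.0000e-02 -5.9960e+01] F [ 0.1 -0.1 -1.5] M [ 0.05  0.   -0.03] open 0.0508
rows units [ 2.001  2.235 -0.155] turn 0.0 j [ 46.9  24.7  -9.8  -0.  -55.5 -16.8]
```

View pics/i.png

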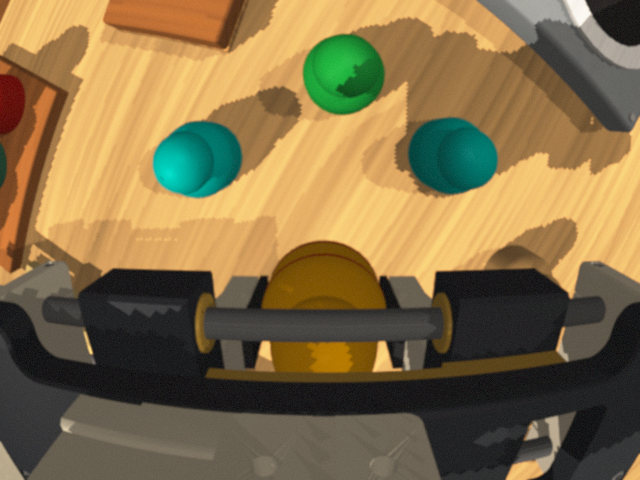

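```bash
python3 -m creep '[[0.04,0.04,-0.04,0,40],[0.13,0.14,-0.1,0,40],[0.25,0.28,-0.2,0,40],[0.4,0.45,-0.3,0,40],[0.6,0.67,-0.3,0,40],[0.75,0.83,-0.3,0,40],[0.85,0.95,-0.3,0,40],[0.9,1,-0.3,0,40]]' >/dev/null;  python3 -m creep '[[0.06,0.07,0,0,40],[0.15,0.17,0,0,40],[0.3,0.33,0,0,40],[0.45,0.5,0,0,40],[0.55,0.6,0,0,40],[0.62,0.69,0,0,40],[0.65,0.73,0,0,40],[0.65,0.73,0,0,40]]'; python3 - <<'E'
from h import *
delta([.480,.0465,.0535],-60)
s=snapshot('wrist');cv2.imwrite('pics/j.png',s['img'])
print(s['xyz'],s['rotation'])
E
```

```text
clock: 7.47
tool_pos: [0.5012, 0.1101, 0.1347]
orientation: [-180.0, 0.0, -60.0]
force: [0.1, -0.1, -1.2]
opening: 0.051
t 7.47 tcp [0.5012 0.1101 0.1347] rpy [-179.99    0.    -59.99] F [ 0.1 -0.1 -1.2] M [0.05 0.04 0.01] open 0.051
rows units [0.445 0.502 0.812] turn 0.0 j [ 34.3  10.1 -26.8  -0.  -53.1  -4.3]
[0.53635891 0.04741988 0.29254916] [-1.54193414e+01  4.48019774e-02 -1.49974639e+02]
```

View pics/j.png

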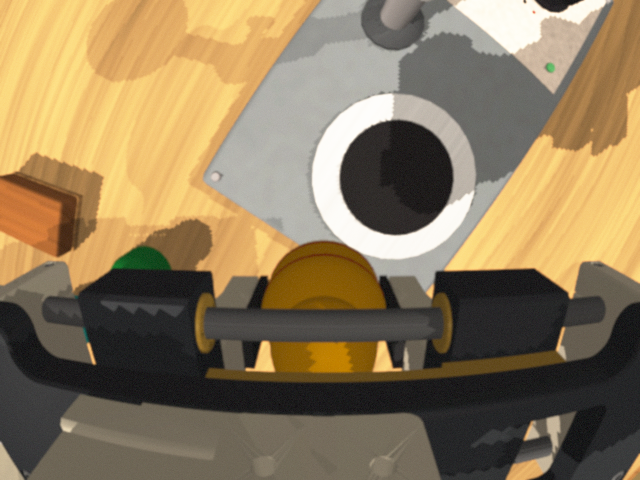

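```bash
python3 - <<'E'
from h import *
s=snapshot('wrist');hsv=cv2.cvtColor(s['img'],cv2.COLOR_BGR2HSV)
m=(hsv[...,2]<70).astype(np.uint8)
k,l,st,c=cv2.connectedComponentsWithStats(m)
i=min(range(1,k),key=lambda i:np.hypot(*(c[i]-(397,177)))+(1e3 if st[i,4]<1000 else 0));print(c[i],st[i])
cn=max(cv2.findContours((l==i).astype(np.uint8),0,1)[0],key=len)
P=np.array([onplane(s,*q[0],.046,True)[:2] for q in cn],np.float32)
print(cv2.minEnclosingCircle(P), P.mean(0), P.min(0),P.max(0))
# outer ring: white
A=np.c_[2*P,np.ones(len(P))];x=np.linalg.lstsq(A,(P**2).sum(1),rcond=None)[0];print('fit',x[:2],np.sqrt(x[2]+x[0]**2+x[1]**2))
E
```

```text
[397.35618932 176.47593042] [ 342  120  112  114 9888]
((0.4795454442501068, 0.04570283368229866), 0.039032526314258575) [0.48015612 0.04560839] [0.44078964 0.00685724] [0.5183023  0.08454818]
fit [0.4795732  0.04559777] 0.03845309995580096
```

```bash
python3 -m creep '[[0.05,0.05,0,0,40],[0.13,0.15,0,0,40],[0.25,0.28,0,0,40],[0.36,0.41,0.1,0,40],[0.42,0.48,0.25,0,40],[0.45,0.51,0.4,0,40],[0.45,0.51,0.5,0,40],[0.45,0.51,0.5,0,40]]'; python3 - <<'E'
from h import *
delta([.4797,.046,.0505],-60)
E
```

```text
clock: 8.23
tool_pos: [0.4777, 0.0442, 0.0828]
orientation: [179.8, 0.0, -60.0]
force: [-0.9, -0.2, -2.1]
opening: 0.0511
t 8.23 tcp [0.4777 0.0442 0.0828] rpy [ 1.7979e+02  3.0000e-02 -6.0030e+01] F [-0.9 -0.2 -2.1] M [0.05 0.07 0.02] open 0.0511
rows units [-0.005 -0.028  0.323] turn -0.0 j [ 28.8  10.9 -34.2  -0.  -45.1   1.2]
```

```bash
python3 - <<'E'
from h import *
for i in range(2): s=snapshot('scene'); delta([.4797,.046,.0505],-60)
cv2.imwrite('pics/k.png',cv2.resize(s['img'][170:330,220:420],None,fx=4,fy=4*600/640,interpolation=cv2.INTER_CUBIC)[:600])
E
```

```text
t 8.28 tcp [0.4786 0.0448 0.0839] rpy [ 1.7987e+02  1.0000e-02 -5.9990e+01] F [-0.1  0.3 -0.8] M [ 0.07 -0.04  0.05] open 0.0507
rows units [-0.005 -0.017  0.334] turn 0.0 j [ 28.9  10.9 -34.1  -0.  -45.2   1.2]
t 8.33 tcp [0.4794 0.0453 0.0847] rpy [ 1.7996e+02 -1.0000e-02 -5.9970e+01] F [ 1.   0.1 -0.9] M [ 0.1  -0.03 -0.  ] open 0.0507
rows units [-0.004 -0.007  0.342] turn 0.0 j [ 28.9  10.8 -34.    0.  -45.2   1.1]
```

View pics/k.png

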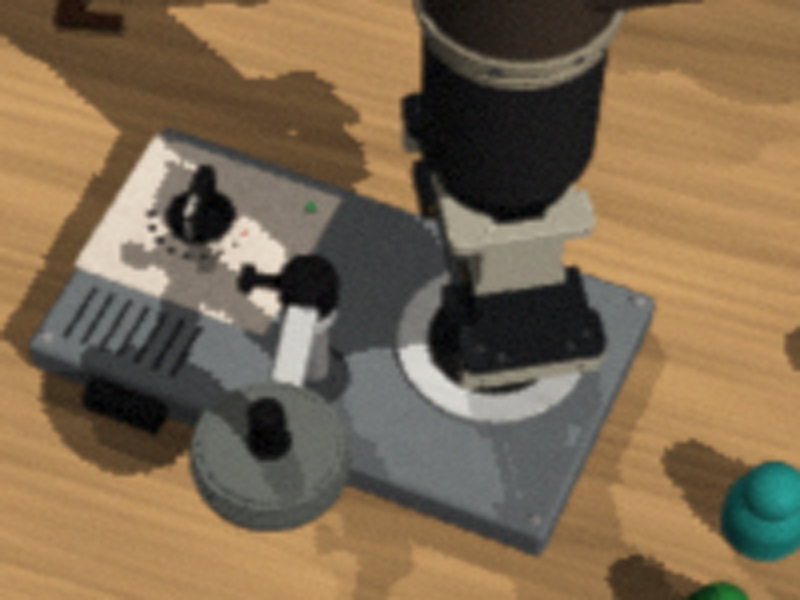

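The gripper is over the pad and well clear of the post and lamp head. Lowering slowly.

```bash
python3 -m creep '[[0,-0.01,0.08,0,40],[0,-0.01,0.15,0,40],[0,-0.01,0.21,0,40],[0,-0.01,0.25,0,40],[0,-0.01,0.28,0,40],[0,-0.01,0.3,0,40],[0,-0.01,0.31,0,40],[0,-0.01,0.32,0,40]]'; python3 - <<'E'
from h import *
snapshot('top')
delta([.4797,.046,.0505],-60)
E
```

```text
clock: 9.0
tool_pos: [0.4807, 0.0468, 0.0525]
orientation: [-180.0, -0.0, -59.9]
force: [-0.3, 0.4, -0.3]
opening: 0.0508
t 9.05 tcp [0.4807 0.0468 0.0524] rpy [-180.     -0.    -59.94] F [-0.3  0.9 -1. ] M [ 0.02 -0.01  0.01] open 0.0507
rows units [0.002 0.012 0.019] turn 0.0 j [ 29.   13.7 -35.9   0.  -40.4   1.1]
```

```bash
python3 -m creep '[[0,0.01,0.004,0,40],[0,0.01,0.008,0,40],[0,0.01,0.012,0,40],[0,0.01,0.015,0,40],[0,0.01,0.018,0,40],[0,0.01,0.02,0,40],[0,0.01,0.02,0,40],[0,0.01,0.02,0,40]]'; python3 - <<'E'
from h import *
snapshot('top')
delta([.4797,.046,.0505],-60)
E
```

```text
clock: 9.72
tool_pos: [0.4798, 0.0462, 0.0506]
orientation: [-180.0, -0.0, -59.9]
force: [0.1, 0.1, -0.8]
opening: 0.0506
t 9.77 tcp [0.4798 0.0462 0.0506] rpy [-179.99   -0.    -59.94] F [ 0.1 -0.  -0. ] M [0.05 0.01 0.01] open 0.0509
rows units [0.001 0.002 0.001] turn 0.0 j [ 29.   13.8 -36.1   0.  -40.1   1.1]
```

```bash
python3 -m creep '[[0,0,0.003,0,40],[0,0,0.006,0,40],[0,0,0.009,0,40],[0,0,0.012,0,40],[0,0,0.012,0,40],[0,0,0.012,0,40],[0,0,0.012,0,40],[0,0,0.012,0,40]]'; python3 - <<'E'
from h import *
snapshot('top')
delta([.4797,.046,.0505],-60)
E
```

```text
clock: 10.43
tool_pos: [0.4798, 0.0462, 0.0505]
orientation: [-180.0, -0.0, -59.9]
force: [-5.4, 1.0, 15.0]
opening: 0.0507
t 10.48 tcp [0.4798 0.0462 0.0505] rpy [-1.7998e+02 -2.0000e-02 -5.9920e+01] F [-5.5  1.1 15. ] M [ 0.26  2.19 -0.05] open 0.0509
rows units [ 0.001  0.002 -0.   ] turn 0.0 j [ 29.   13.8 -36.1   0.  -40.1   1.1]
```

Contact with the pad (15 N). Easing back 1 mm, then opening.

```bash
python3 -m creep '[[0,0,-0.004,0,40],[0,0,-0.008,0,40],[0,0,-0.011,0,40],[0,0,-0.011,0,40],[0,0,-0.011,0,52],[0,0,-0.011,0,56],[0,0,-0.011,0,62],[0,0,-0.011,0,70]]'; python3 -m creep '[[0,0,0,0,80],[0,0,0,0,87],[0,0,0,0,87],[0,0,0,0,87],[0,0,-0.1,0,87],[0,0,-0.25,0,87],[0,0,-0.45,0,87],[0,0,-0.6,0,87]]'; python3 - <<'E'
from h import *
s=snapshot('top');cv2.imwrite('pics/l1.png',s['img'])
s=snapshot('scene');cv2.imwrite('pics/l.png',cv2.resize(s['img'][170:330,220:420],None,fx=4,fy=3.75,interpolation=cv2.INTER_CUBIC))
delta([.4797,.046,.2],-60)
E
```

```text
clock: 11.15
tool_pos: [0.4797, 0.0462, 0.0503]
orientation: [180.0, 0.0, -59.9]
force: [0.6, -0.1, 0.2]
opening: 0.0636
clock: 11.82
tool_pos: [0.4799, 0.0462, 0.1116]
orientation: [-180.0, -0.0, -59.9]
force: [0.7, 0.0, 0.7]
opening: 0.0869
t 11.92 tcp [0.4814 0.0469 0.1129] rpy [-1.7974e+02 -4.0000e-02 -5.9910e+01] F [ 0.3 -0.7 -0.4] M [ 0.05 -0.06 -0.04] open 0.0872
rows units [-0.     0.015 -0.871] turn 0.0 j [ 29.    8.7 -32.1   0.  -49.    1.1]
```

View pics/l.png

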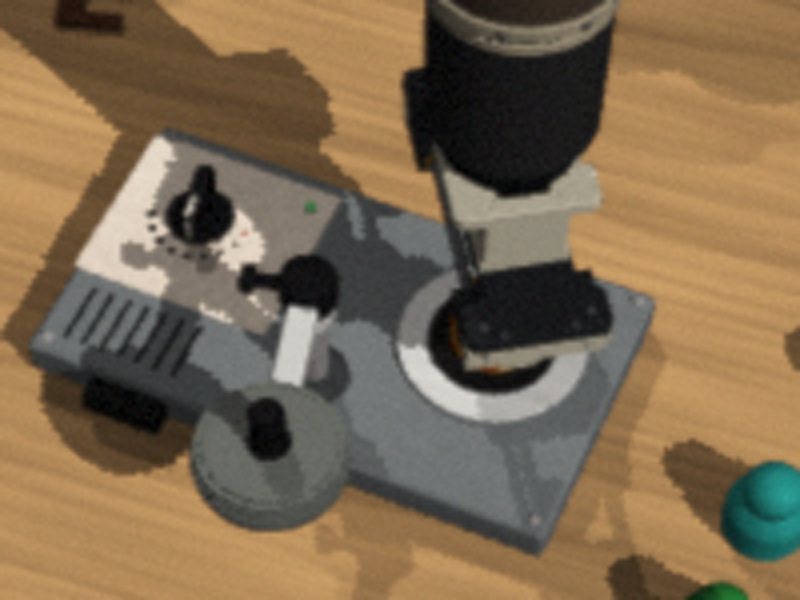

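```bash
python3 -m creep '[[0,0,-0.2,0,87],[0,0,-0.4,0.03,87],[0,0,-0.6,0.07,87],[0,0,-0.8,0.1,87],[0,0,-0.95,0.14,87],[0,0,-1,0.18,87],[0,0,-1,0.22,87],[0,0,-1,0.25,87]]'; python3 - <<'E'
from h import *
s=snapshot('wrist');cv2.imwrite('pics/m.png',s['img'])
s=snapshot('top');cv2.imwrite('pics/m2.png',s['img'])
delta([.6467,-.0285,.235],-170)
E
```

```text
clock: 12.58
tool_pos: [0.4797, 0.0463, 0.2104]
orientation: [-180.0, 0.0, -105.3]
force: [0.2, -1.2, 0.4]
opening: 0.087
t 12.68 tcp [0.4795 0.0462 0.21  ] rpy [ 1.7997e+02 -1.0000e-02 -1.0504e+02] F [ 0.5  0.8 -0.5] M [ 0.08 -0.06  0.05] open 0.0869
rows units [ 0.287 -1.808 -0.251] turn 0.361 j [ 29.    2.8 -24.3  -0.  -62.9 -44. ]
```

View pics/m.png

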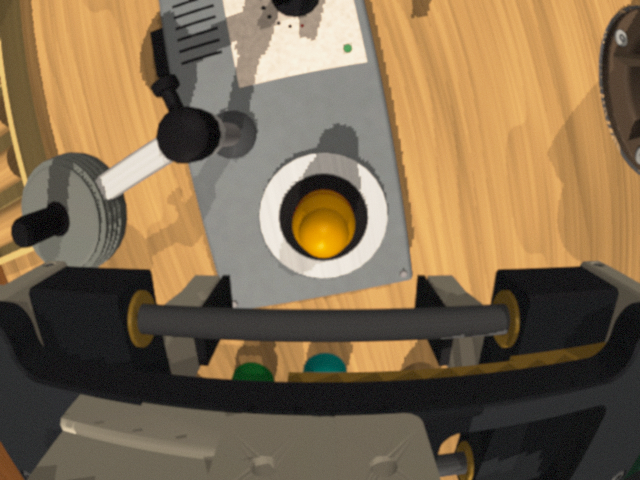

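Doll top stands upright inside the black pad (gold at about (322,222), pad around it). Going to the lamp handle next.

```bash
python3 -m creep '[[0,-0.06,-0.1,0.03,87],[0.02,-0.2,-0.25,0.07,87],[0.05,-0.35,-0.25,0.1,87],[0.08,-0.5,-0.25,0.14,87],[0.1,-0.65,-0.25,0.18,87],[0.13,-0.8,-0.25,0.22,87],[0.14,-0.9,-0.25,0.25,87],[0.14,-0.92,-0.25,0.28,87]]'; python3 - <<'E'
from h import *
s=snapshot('top');cv2.imwrite('pics/n.png',s['img'])
s=snapshot('wrist');cv2.imwrite('pics/n2.png',s['img'])
delta([.6467,-.0285,.235],-170)
E
```

```text
clock: 13.35
tool_pos: [0.5661, 0.0083, 0.2342]
orientation: [-180.0, -0.1, -155.4]
force: [0.6, -0.0, 0.6]
opening: 0.0868
t 13.45 tcp [0.5651 0.0086 0.2343] rpy [ 1.7999e+02 -1.0000e-01 -1.5529e+02] F [0.5 0.4 0.5] M [ 0.1  -0.11 -0.  ] open 0.0868
rows units [-0.586 -0.678 -0.008] turn 0.082 j [ 20.7  10.  -12.7  -0.  -67.4 -86. ]
```

View pics/n2.png

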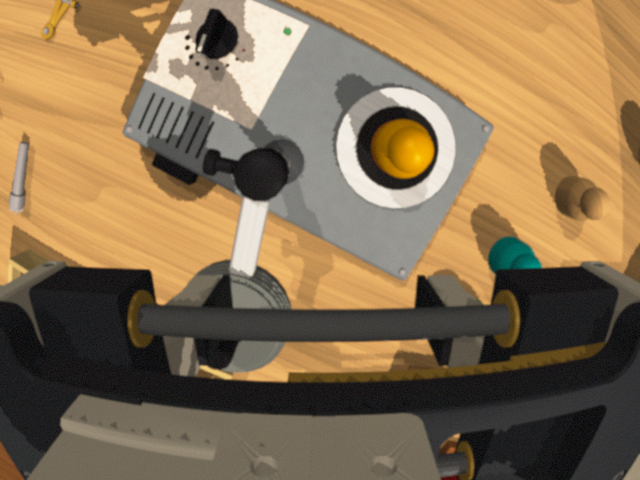

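View pics/n.png

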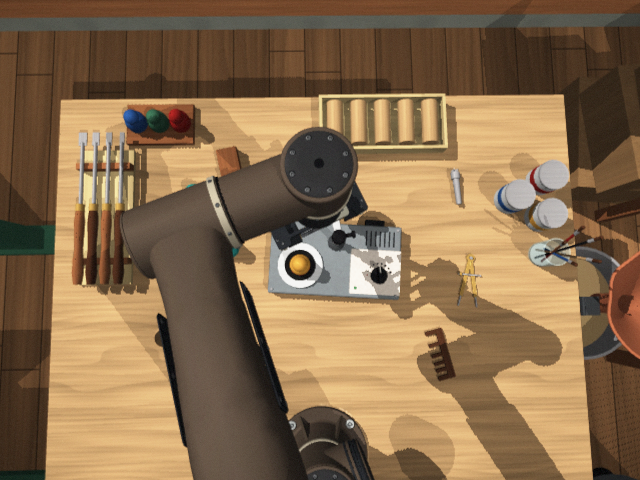

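Top view: gold at (299,265), in the middle of the pad. Continuing to the handle.

```bash
python3 -m creep '[[-0.07,-0.08,0,0.03,87],[-0.17,-0.2,0,0.06,87],[-0.3,-0.35,0,0.08,87],[-0.42,-0.5,0,0.08,87],[-0.52,-0.6,0,0.08,87],[-0.59,-0.68,0,0.08,87],[-0.59,-0.68,0,0.08,87],[-0.59,-0.68,0,0.08,87]]'; python3 - <<'E'
from h import *
s=snapshot('wrist');cv2.imwrite('pics/o.png',s['img'])
o=ctrl.get_obs();R=Ro.from_euler('xyz',o['orientation'],degrees=True).as_matrix()
delta([.6467,-.0285,.235],-170)
print(proj(s,[.6467,-.0285,.205],True),proj(s,[.5375,-.0485,.161],True))
E
```

```text
clock: 14.12
tool_pos: [0.6467, -0.0283, 0.2348]
orientation: [180.0, -0.1, -169.6]
force: [-0.8, -0.3, -0.5]
opening: 0.0867
t 14.17 tcp [ 0.6464 -0.0281  0.2351] rpy [ 1.7999e+02 -5.0000e-02 -1.6963e+02] F [-0.5 -0.6 -0.7] M [ 0.05 -0.13  0.04] open 0.0871
rows units [-0.002 -0.005  0.001] turn 0.002 j [ 14.7  17.7  -2.3  -0.  -70.  -94.4]
[323.59197339 273.24469703] [323.63970539  75.07737992]
```

View pics/o.png

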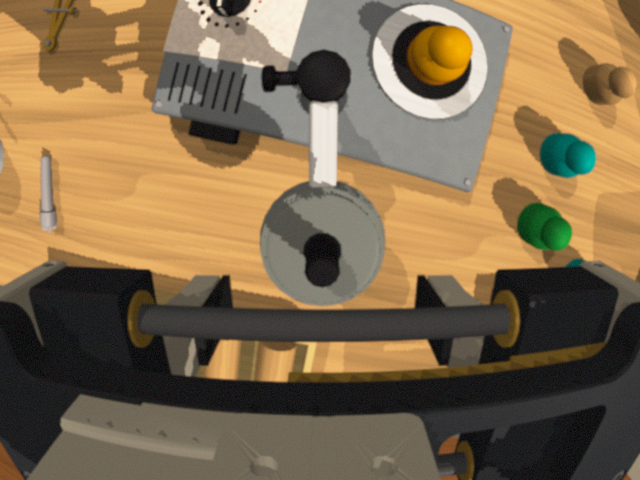

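Peg tip is at (322,271) against a predicted (324,273), and post top at (325,77) against (324,75), so it's well aligned. Descending over the peg and closing to a loose cage.

```bash
python3 -m creep '[[0,0,0.1,0,87],[0,0,0.25,0,87],[0,0,0.4,0,80],[0,0,0.5,0,70],[0,0,0.55,0,60],[0,0,0.55,0,50],[0,0,0.55,0,40],[0,0,0.55,0,30]]'; python3 -m creep '[[0,0,0,0,26],[0,0,0,0,26],[0,0,0,0,26],[0,0,0,0,26],[0,0,0,0,26],[0,0,0,0,26],[0,0,0,0,26],[0,0,0,0,26]]'; python3 - <<'E'
from h import *
delta([.6467,-.0285,.18],-170)
s=snapshot('wrist');cv2.imwrite('pics/p.png',s['img'])
E
```

```text
clock: 14.83
tool_pos: [0.6475, -0.0281, 0.1814]
orientation: [-180.0, 0.1, -169.7]
force: [0.1, -0.7, -0.1]
opening: 0.0525
clock: 15.5
tool_pos: [0.647, -0.0283, 0.1804]
orientation: [-180.0, -0.0, -169.7]
force: [-0.4, -0.9, -0.5]
opening: 0.0262
t 15.5 tcp [ 0.647  -0.0283  0.1804] rpy [-180.     -0.   -169.75] F [-0.4 -0.9 -0.5] M [ 0.06 -0.09  0.  ] open 0.0262
rows units [ 0.004 -0.002  0.004] turn 0.001 j [ 14.7  19.8  -6.7   0.  -63.6 -94.5]
```

View pics/p.png

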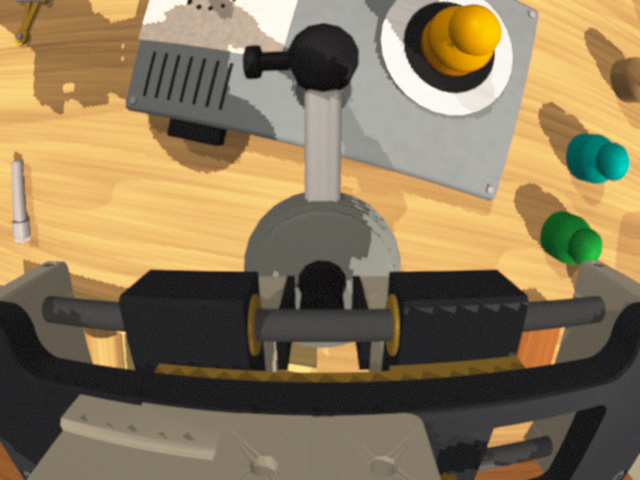

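```bash
python3 -m creep '[[0,0.04,0,-0.011,26],[0.003,0.08,0,-0.022,26],[0.011,0.155,0,-0.044,26],[0.024,0.23,0,-0.067,26],[0.043,0.306,0,-0.089,26],[0.067,0.38,0,-0.111,26],[0.096,0.452,0,-0.133,26],[0.13,0.521,0,-0.156,26]]'; python3 - <<'E'
from h import *
o=ctrl.get_obs();P=np.array([.5375,-.0485]);q=o['tool_pos'][:2]-P;print(np.hypot(*q),np.degrees(np.arctan2(q[1],q[0])))
delta([.48,.046,.18],-58.4)
s=snapshot('wrist');cv2.imwrite('pics/q.png',s['img'])
E
```

```text
clock: 16.22
tool_pos: [0.6248, 0.0208, 0.1804]
orientation: [-180.0, -0.0, -141.5]
force: [0.1, -1.6, -0.0]
opening: 0.0264
0.11140917707306484 38.439787485863704
t 16.22 tcp [0.6248 0.0208 0.1804] rpy [-1.7999e+02 -2.0000e-02 -1.4147e+02] F [ 0.1 -1.6 -0. ] M [-0.41 -0.16 -0.03] open 0.0264
rows units [0.975 1.099 0.004] turn -0.462 j [ 19.8  17.8  -9.7   0.  -62.6 -71.3]
```

View pics/q.png

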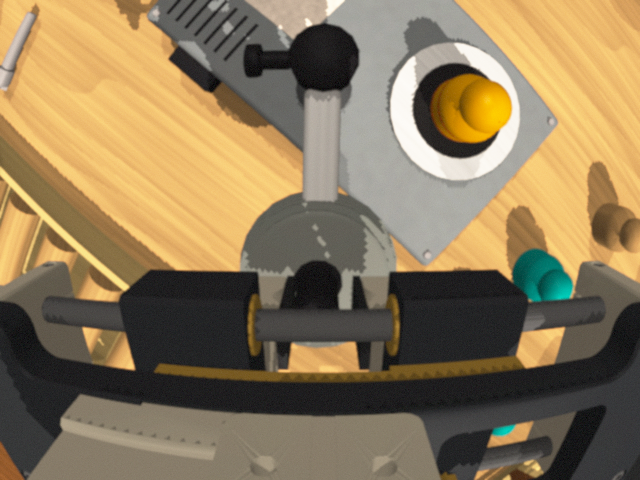

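The lamp follows the cage with about 1.6 N. Continuing along the arc.

```bash
python3 -m creep '[[0.003,0.08,0,-0.022,26],[0.011,0.155,0,-0.044,26],[0.024,0.23,0,-0.067,26],[0.043,0.306,0,-0.089,26],[0.067,0.38,0,-0.111,26],[0.096,0.452,0,-0.133,26],[0.13,0.521,0,-0.156,26],[0.169,0.588,0,-0.178,26]]'; python3 -m creep '[[0.003,0.08,0,-0.022,26],[0.011,0.155,0,-0.044,26],[0.024,0.23,0,-0.067,26],[0.043,0.306,0,-0.089,26],[0.067,0.38,0,-0.111,26],[0.096,0.452,0,-0.133,26],[0.13,0.521,0,-0.156,26],[0.169,0.588,0,-0.178,26]]'; python3 - <<'E'
from h import *
s=snapshot('wrist');cv2.imwrite('pics/r.png',s['img'])
o=ctrl.get_obs();P=np.array([.5375,-.0485]);q=o['tool_pos'][:2]-P;print(np.hypot(*q),np.degrees(np.arctan2(q[1],q[0])))
delta([.48,.046,.18],-58.4)
E
```

```text
clock: 16.93
tool_pos: [0.5753, 0.0563, 0.1805]
orientation: [-180.0, -0.0, -109.5]
force: [1.0, -0.9, -0.4]
opening: 0.0266
clock: 17.6
tool_pos: [0.5143, 0.0602, 0.1806]
orientation: [-180.0, 0.0, -77.5]
force: [0.8, 0.1, -1.0]
opening: 0.026
0.1110714083670731 102.79642378877224
t 17.65 tcp [0.5129 0.0598 0.1807] rpy [-1.7999e+02  2.0000e-02 -7.7220e+01] F [-2.6 -0.2 -1.4] M [ 0.03  0.45 -0.01] open 0.0264
rows units [0.062 0.351 0.007] turn -0.105 j [ 28.4   7.7 -22.9  -0.  -59.4 -15.6]
```

View pics/r.png

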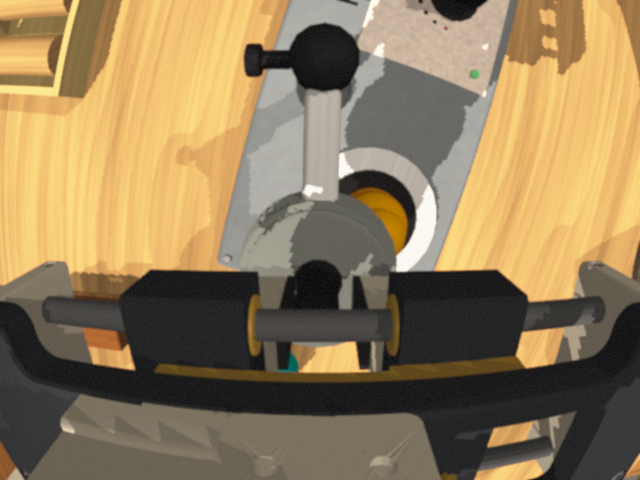

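```bash
python3 -m creep '[[0.001,0.058,0,-0.017,26],[0.006,0.116,0,-0.033,26],[0.014,0.174,0,-0.05,26],[0.024,0.231,0,-0.067,26],[0.033,0.268,0,-0.078,26],[0.043,0.306,0,-0.089,26],[0.049,0.324,0,-0.094,26],[0.054,0.343,0,-0.1,26]]';  python3 - <<'E'
from h import *
for i in range(2):
  s=snapshot('wrist')
  o=ctrl.get_obs();P=np.array([.5375,-.0485]);q=o['tool_pos'][:2]-P;print(np.hypot(*q),np.degrees(np.arctan2(q[1],q[0])))
  delta([.48,.046,.18],-58.4)
E
```

```text
clock: 18.32
tool_pos: [0.4822, 0.0476, 0.1807]
orientation: [-180.0, -0.0, -59.7]
force: [1.2, 0.2, 0.6]
opening: 0.0261
0.11086346780633034 120.09946236279731
t 18.37 tcp [0.4819 0.0474 0.1807] rpy [-1.7997e+02 -1.0000e-02 -5.9550e+01] F [0.7 0.3 0.6] M [ 0.18 -0.13 -0.05] open 0.0258
rows units [0.003 0.024 0.007] turn -0.006 j [ 29.    4.5 -26.6   0.  -58.8   1.5]
0.11087193978975271 120.09081652601701
t 18.42 tcp [0.4819 0.0474 0.1806] rpy [-179.99   -0.    -59.64] F [0.3 0.7 0.7] M [ 0.11 -0.05 -0.02] open 0.0259
rows units [0.003 0.024 0.006] turn -0.007 j [ 29.    4.6 -26.6   0.  -58.8   1.4]
```

```bash
python3 -m creep '[[0,0.007,0,-0.002,26],[0.001,0.014,0,-0.004,26],[0.002,0.021,0,-0.006,26],[0.003,0.028,0,-0.008,26],[0.003,0.034,0,-0.01,26],[0.004,0.04,0,-0.011,26],[0.004,0.045,0,-0.012,26],[0.004,0.045,0,-0.012,26]]';  python3 - <<'E'
from h import *
for i in range(2):
  s=snapshot('wrist')
  o=ctrl.get_obs();P=np.array([.5375,-.0485]);q=o['tool_pos'][:2]-P;print(np.hypot(*q),np.degrees(np.arctan2(q[1],q[0])))
  delta([.48,.046,.18],-58.4)
cv2.imwrite('pics/s.png',s['img'])
E
```

```text
clock: 19.08
tool_pos: [0.478, 0.0449, 0.1804]
orientation: [180.0, 0.0, -57.4]
force: [-0.4, 0.4, 0.2]
opening: 0.0259
0.11070880763808667 122.50221367050139
t 19.13 tcp [0.478  0.0449 0.1804] rpy [179.99   0.   -57.43] F [ 0.6 -0.6 -0.2] M [ 0.3  -0.11  0.  ] open 0.0263
rows units [ 0.001 -0.023  0.004] turn 0.005 j [ 28.9   4.2 -27.1  -0.  -58.8   3.7]
0.11071688665653072 122.51905896723706
t 19.18 tcp [0.478  0.0449 0.1804] rpy [179.98   0.   -57.43] F [0.1 0.6 0.4] M [ 0.28 -0.1  -0.03] open 0.0259
rows units [ 0.001 -0.023  0.004] turn 0.005 j [ 28.9   4.2 -27.1  -0.  -58.8   3.7]
```

View pics/s.png

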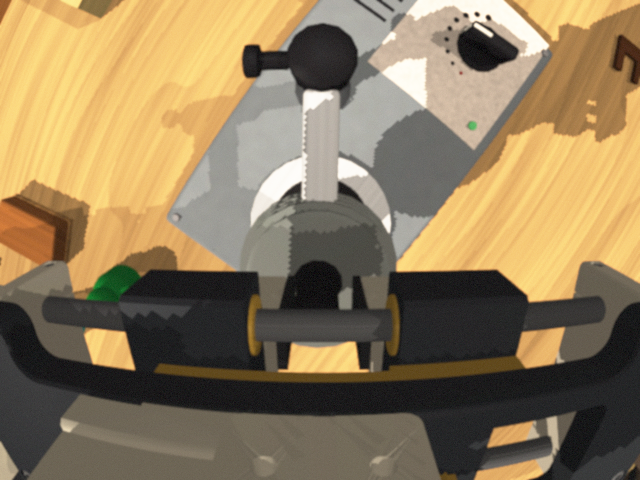

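```bash
python3 -m creep '[[0,0.005,0,-0.001,26],[0,0.01,0,-0.002,26],[0,0.015,0,-0.003,26],[0,0.02,0,-0.004,26],[0,0.023,0,-0.005,26],[0,0.025,0,-0.005,26],[0,0.025,0,-0.005,26],[0,0.025,0,-0.005,26]]';  python3 - <<'E'
from h import *
s=snapshot('wrist')
o=ctrl.get_obs();P=np.array([.5375,-.0485]);q=o['tool_pos'][:2]-P;print(np.hypot(*q),np.degrees(np.arctan2(q[1],q[0])))
delta([.48,.046,.18],-58.4)
E
```

```text
clock: 19.85
tool_pos: [0.4775, 0.0444, 0.1805]
orientation: [-179.8, -0.0, -56.5]
force: [8.3, 3.7, -5.7]
opening: 0.026
0.110587758137779 122.84631140349778
t 19.9 tcp [0.4775 0.0444 0.1805] rpy [-1.7983e+02 -2.0000e-02 -5.6500e+01] F [ 7.4  3.5 -6.1] M [ 1.06 -2.74 -0.01] open 0.0262
rows units [ 0.    -0.029  0.005] turn 0.011 j [ 28.9   4.  -27.2   0.  -58.6   4.6]
```

A 9 N resistance at the expected angle means the stop is reached. I'll back off inside the cage's slack, open, and lift.

```bash
python3 -m creep '[[0,-0.015,0,0,26],[0,-0.03,0,0,26],[0,-0.035,0,0,26],[0,-0.035,0,0,30],[0,-0.035,0,0,40],[0,-0.035,0,0,44],[0,-0.035,0,0,50],[0,-0.035,0,0,50]]'; python3 -m creep '[[0,0,-0.05,0,50],[0,0,-0.15,0,50],[0,0,-0.3,0,50],[0,0,-0.45,0,50],[0,0,-0.55,0,50],[0,0,-0.6,0,50],[0,0,-0.6,0,50],[0,0,-0.6,0,50]]'; python3 - <<'E'
from h import *
s=snapshot('wrist');cv2.imwrite('pics/t.png',s['img'])
delta([.45,-.157,.24],-60)
print(proj(s,[.4797,.046,.205],True),proj(s,[.45,-.157,.072],True))
E
```

```text
clock: 20.57
tool_pos: [0.4789, 0.0454, 0.1805]
orientation: [180.0, 0.0, -56.5]
force: [0.0, 0.3, 0.3]
opening: 0.0481
clock: 21.23
tool_pos: [0.4788, 0.0455, 0.2404]
orientation: [-180.0, 0.0, -56.5]
force: [-0.1, -0.0, -0.3]
opening: 0.0496
t 21.28 tcp [0.4786 0.0454 0.2399] rpy [ 1.7996e+02  2.0000e-02 -5.6530e+01] F [-0.4 -0.3 -0.5] M [ 0.05  0.01 -0.02] open 0.0498
rows units [ 1.531e+00  1.355e+00 -1.000e-03] turn 0.019 j [ 28.9   1.4 -21.7  -0.  -66.9   4.6]
[319.98302754 268.73892186] [471.4129256   55.65339048]
```

View pics/t.png

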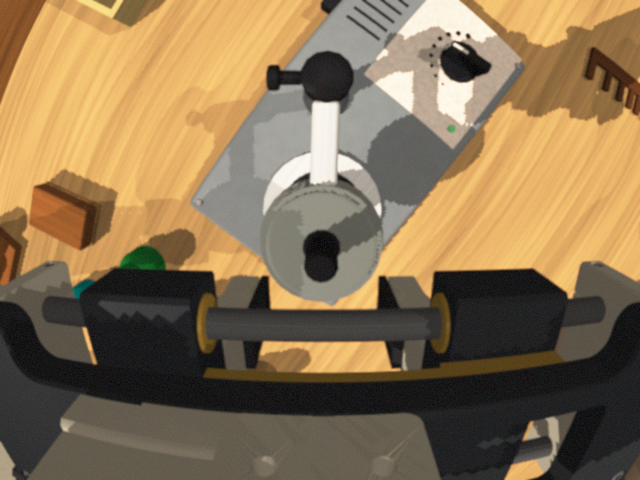

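The lamp head now sits over the turntable: peg at (321,265), predicted (320,269). The knob is visible at about (462,60). Moving to it.

```bash
python3 -m creep '[[0.05,0.05,0,0.03,60],[0.15,0.14,0,0.06,70],[0.3,0.26,0,0.1,80],[0.45,0.4,0,0.14,80],[0.6,0.52,0,0.18,80],[0.7,0.62,0,0.21,80],[0.76,0.67,0,0.25,80],[0.77,0.68,0,0.28,80]]'; python3 - <<'E'
from h import *
snapshot('top')
delta([.45,-.157,.2],-174)
E
```

```text
clock: 21.95
tool_pos: [0.4638, -0.0575, 0.2395]
orientation: [179.9, -0.1, -107.4]
force: [-0.2, -0.7, 0.2]
opening: 0.0799
t 22.0 tcp [ 0.4639 -0.0572  0.2395] rpy [ 1.7991e+02 -5.0000e-02 -1.0768e+02] F [-1.2  0.6 -0.2] M [ 0.07 -0.06 -0.02] open 0.0798
rows units [ 0.993 -0.171  0.396] turn 0.368 j [ 17.2   0.1 -23.1  -0.  -66.9 -34.9]
```

```bash
python3 -m creep '[[0.05,-0.01,0,0.03,80],[0.2,-0.03,0,0.07,80],[0.35,-0.06,0,0.1,80],[0.5,-0.09,0,0.14,80],[0.7,-0.12,0,0.18,80],[0.85,-0.15,0,0.22,80],[0.95,-0.17,0,0.25,80],[0.99,-0.17,0,0.29,80]]'; python3 - <<'E'
from h import *
s=snapshot('wrist');cv2.imwrite('pics/u.png',s['img'])
s=snapshot('scene');cv2.imwrite('pics/u2.png',s['img'])
delta([.45,-.157,.1],-174)
E
```

```text
clock: 22.67
tool_pos: [0.4517, -0.1569, 0.2396]
orientation: [180.0, -0.1, -159.2]
force: [-0.1, 0.4, 0.9]
opening: 0.0799
t 22.77 tcp [ 0.4516 -0.1563  0.2397] rpy [ 1.7997e+02 -8.0000e-02 -1.5916e+02] F [ 0.2 -0.4 -0.1] M [ 0.09 -0.16  0.02] open 0.0798
rows units [ 1.600e-02 -1.000e-03  1.397e+00] turn 0.082 j [  4.6   1.2 -22.   -0.  -66.9 -73.7]
```

View pics/u.png

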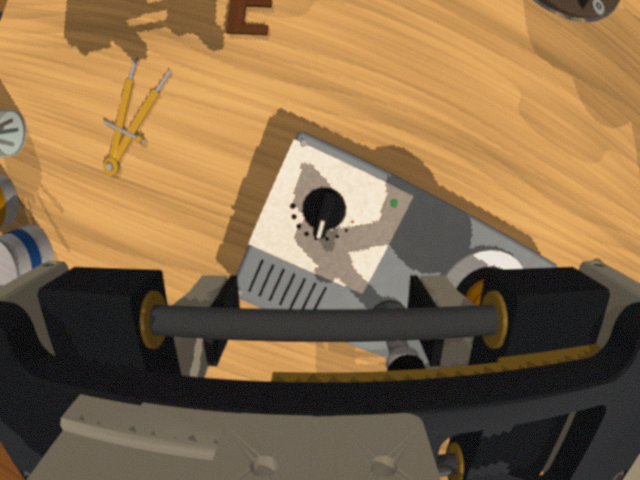

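View pics/u2.png

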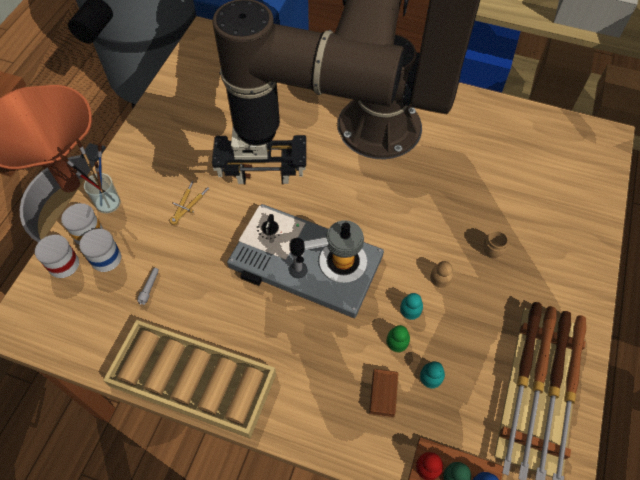

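```bash
python3 - <<'E'
from h import *
s=snapshot('wrist');im=s['img']
c=im[170:255,275:375];cv2.imwrite('pics/v.png',cv2.resize(c,None,fx=7,fy=7,interpolation=cv2.INTER_CUBIC))
g=cv2.cvtColor(im,cv2.COLOR_BGR2GRAY)
m=(g>130)&(cv2.dilate((g<60).astype(np.uint8),np.ones((9,9)))>0); 
b=np.zeros_like(m);b[205:242,310:332]=1
ys,xs=np.where(m&b);print(len(xs),xs.mean(),ys.mean())
for p in([.450,-.157,.072],[.4501,-.1568,.042]): print(proj(s,p,True))
E
```

```text
109 317.7798165137615 231.3302752293578
[323.53681984 216.04544721]
[323.67035204 209.69465317]
```

View pics/v.png

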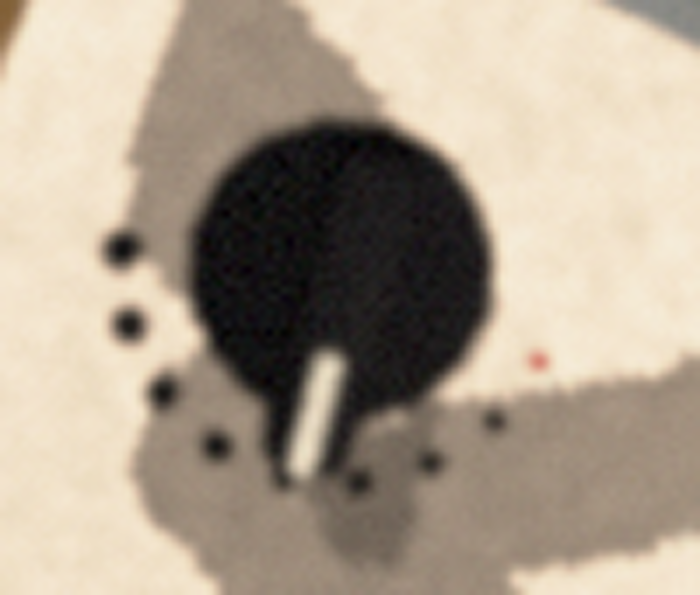

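```bash
python3 - <<'E'
from h import *
s=snapshot('wrist')
a=onplane(s,322.1,220.7,.072,True);b=onplane(s,318.1,237.9,.072,True);d=b-a
print(a,b,np.degrees(np.arctan2(d[1],d[0])),np.linalg.norm(d))
sk=onplane(s,275+342/7,170+265/7,.045,True);print('skirt',sk)
for n,q in (('red',(540,360)),('1',(495,418)),('2',(430,462)),('3',(358,483)),('5',(216,445)),('6',(162,391)),('7',(128,325)),('8',(120,248))):
    p=onplane(s,275+q[0]/7,170+q[1]/7,.038,True)-np.array([.4501,-.1568,.038]);print(n,np.degrees(np.arctan2(p[1],p[0])).round(1),np.hypot(*p[:2]).round(4))
E
```

```text
[ 0.45474253 -0.15628996  0.072     ] [ 0.4710367  -0.15390107  0.072     ] 8.340740987811209 0.016468362285588865
skirt [ 0.44807723 -0.15713662  0.045     ]
red 86.6 0.0314
1 67.1 0.031
2 46.1 0.031
3 26.2 0.0313
5 -13.4 0.031
6 -33.9 0.0308
7 -53.9 0.0309
8 -74.7 0.031
```

Red dot at 86.6°, dots fit a 31 mm circle about (0.450, -0.157), and the white line points at dot 4 (about 6°), so the knob starts four clicks up. Aligning to it and descending.

```bash
python3 -m creep '[[0.005,0,0.1,0.02,70],[0.01,0,0.25,0.05,60],[0.015,0,0.4,0.081,50],[0.015,0,0.6,0.081,44],[0.015,0,0.75,0.081,40],[0.015,0,0.9,0.081,40],[0.015,0,0.95,0.081,40],[0.015,0,0.95,0.081,40]]'; python3 - <<'E'
from h import *
for i in range(2): s=snapshot('wrist')
cv2.imwrite('pics/w.png',s['img'])
delta([.4501,-.1568,.05],-173.75)
print(proj(s,[.4501,-.1568,.072],True),proj(s,[.4501,-.1568,.042],True))
E
```

```text
clock: 23.53
tool_pos: [0.45, -0.156, 0.1443]
orientation: [180.0, -0.2, -173.5]
force: [-0.1, 0.4, 0.1]
opening: 0.0406
t 23.63 tcp [ 0.4512 -0.1562  0.146 ] rpy [-1.7998e+02  1.0000e-02 -1.7353e+02] F [ 0.4 -0.8 -0.2] M [ 0.04 -0.22  0.02] open 0.0403
rows units [ 0.012 -0.004  0.96 ] turn 0.001 j [  4.6   6.  -30.1   0.  -53.9 -88.1]
[323.13838514 248.20313338] [323.17408848 236.01954727]
```

View pics/w.png

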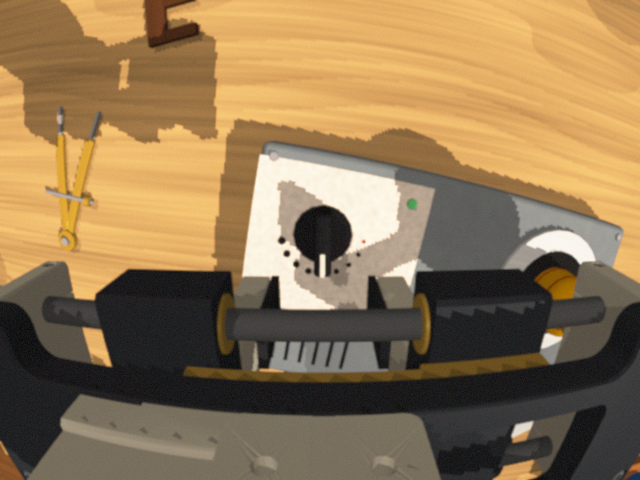

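White line at (322,266) is vertical in the view and centred between the fingers. Descending.

```bash
python3 -m creep '[[0.01,0,0.15,0,40],[0.01,0,0.35,0,40],[0.01,0,0.55,0,40],[0.01,0,0.7,0,40],[0.01,0,0.8,0,40],[0.01,0,0.88,0,40],[0.01,0,0.94,0,40],[0.01,0,0.96,0,40]]'; python3 -m creep '[[0,0,0,0,34],[0,0,0,0,28],[0,0,0,0,22],[0,0,0,0,17],[0,0,0,0,13],[0,0,0,0,10],[0,0,0,0,6],[0,0,0,0,6]]'; python3 - <<'E'
from h import *
delta([.4501,-.1568,.05],-173.75)
s=snapshot('wrist')
cv2.imwrite('pics/x.png',s['img'])
E
```

```text
clock: 24.3
tool_pos: [0.45, -0.1565, 0.0493]
orientation: [-180.0, 0.0, -173.6]
force: [0.7, 1.6, -0.2]
opening: 0.04
clock: 24.97
tool_pos: [0.45, -0.1568, 0.0498]
orientation: [-180.0, 0.0, -173.7]
force: [-0.4, -2.9, 3.5]
opening: 0.0116
t 24.97 tcp [ 0.45   -0.1568  0.0498] rpy [-1.7998e+02  2.0000e-02 -1.7366e+02] F [-0.4 -2.9  3.5] M [-1.07 -0.08 -0.05] open 0.0116
rows units [-0.001  0.    -0.002] turn 0.001 j [  4.5  13.4 -36.8   0.  -39.7 -88.2]
```

View pics/x.png

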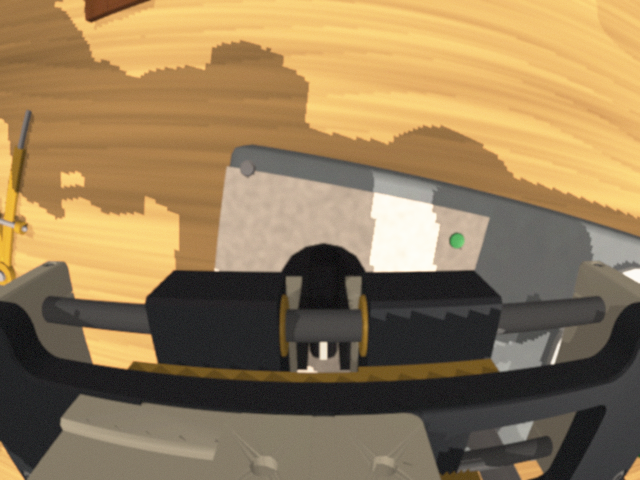

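Gripped (11.6 mm opening). Turning anticlockwise.

```bash
python3 -m creep '[[0,0,0,-0.028,6],[0,0,0,-0.056,6],[0,0,0,-0.083,6],[0,0,0,-0.111,6],[0,0,0,-0.139,6],[0,0,0,-0.167,6],[0,0,0,-0.194,6],[0,0,0,-0.222,6]]'; python3 - <<'E'
from h import *
delta([.4501,-.1568,.05],-93.75)
E
python3 -m creep '[[0,0,0,-0.028,6],[0,0,0,-0.056,6],[0,0,0,-0.083,6],[0,0,0,-0.111,6],[0,0,0,-0.139,6],[0,0,0,-0.167,6],[0,0,0,-0.194,6],[0,0,0,-0.211,6]]'; python3 - <<'E'
from h import *
delta([.4501,-.1568,.05],-93.75)
E
```

```text
clock: 25.68
tool_pos: [0.45, -0.1567, 0.0498]
orientation: [-180.0, 0.0, -133.5]
force: [0.0, -3.0, 4.1]
opening: 0.0118
t 25.68 tcp [ 0.45   -0.1567  0.0498] rpy [-179.97    0.   -133.46] F [ 0.  -3.   4.1] M [-0.84  0.12 -0.16] open 0.0118
rows units [-0.001 -0.001 -0.002] turn -0.221 j [  4.5  13.4 -36.8   0.  -39.8 -48. ]
clock: 26.35
tool_pos: [0.4498, -0.1567, 0.0497]
orientation: [-180.0, -0.0, -95.4]
force: [-0.3, -2.5, 3.6]
opening: 0.0115
t 26.35 tcp [ 0.4498 -0.1567  0.0497] rpy [-1.7999e+02 -1.0000e-02 -9.5450e+01] F [-0.3 -2.5  3.6] M [-0.84  0.21  0.03] open 0.0115
rows units [ 0.    -0.003 -0.003] turn -0.009 j [  4.5  13.4 -36.8   0.  -39.8 -10. ]
```

```bash
python3 -m creep '[[0,0,0,-0.004,6],[0,0,0,-0.008,6],[0,0,0,-0.012,6],[0,0,0,-0.016,6],[0,0,0,-0.02,6],[0,0,0,-0.023,6],[0,0,0,-0.026,6],[0,0,0,-0.026,6]]'; python3 - <<'E'
from h import *
for i in range(2): 
 s=snapshot('wrist'); delta([.4501,-.1568,.05],-93.75)
cv2.imwrite('pics/y.png',s['img'])
E
```

```text
clock: 27.02
tool_pos: [0.4498, -0.1567, 0.0497]
orientation: [-180.0, 0.0, -91.2]
force: [-1.4, -2.5, 5.1]
opening: 0.0121
t 27.07 tcp [ 0.4498 -0.1567  0.0497] rpy [-1.7998e+02  1.0000e-02 -9.1210e+01] F [-0.9 -2.6  5.8] M [-1.03  0.35 -0.71] open 0.012
rows units [ 0.001 -0.003 -0.003] turn 0.014 j [  4.5  13.4 -36.8  -0.  -39.8  -5.7]
t 27.12 tcp [ 0.4498 -0.1567  0.0497] rpy [-179.98    0.    -91.22] F [-1.4 -2.9  5.6] M [-1.    0.23 -0.77] open 0.0119
rows units [ 0.001 -0.003 -0.003] turn 0.014 j [  4.5  13.4 -36.8  -0.  -39.8  -5.8]
```

View pics/y.png

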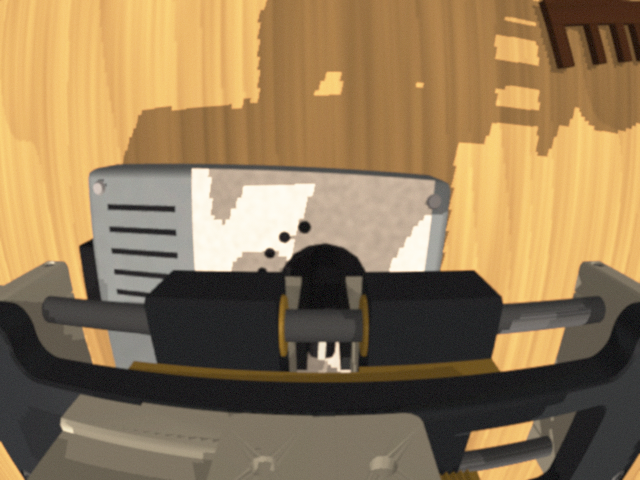

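The stop reacts with −0.75 N·m, against 0.1–0.2 in the clicks, so it's on the end stop. Now four clicks clockwise (back to yaw ≈ −173.7).

```bash
python3 -m creep '[[0,0,0,0.028,6],[0,0,0,0.056,6],[0,0,0,0.083,6],[0,0,0,0.111,6],[0,0,0,0.139,6],[0,0,0,0.167,6],[0,0,0,0.194,6],[0,0,0,0.222,6]]' >/dev/null; python3 - <<'E'
from h import *
delta([.4501,-.1568,.05],-173.75)
E
python3 -m creep '[[0,0,0,0.028,6],[0,0,0,0.056,6],[0,0,0,0.083,6],[0,0,0,0.111,6],[0,0,0,0.139,6],[0,0,0,0.167,6],[0,0,0,0.194,6],[0,0,0,0.222,6]]'; python3 - <<'E'
from h import *
delta([.4501,-.1568,.05],-173.75)
snapshot('wrist')
delta([.4501,-.1568,.05],-173.75)
E
```

```text
t 27.78 tcp [ 0.45   -0.1567  0.0497] rpy [-179.97    0.   -131.33] F [-0.1 -3.1  5.1] M [-1.12  0.15 -0.03] open 0.012
rows units [-0.    -0.002 -0.003] turn 0.236 j [  4.5  13.4 -36.8   0.  -39.8 -45.9]
clock: 28.45
tool_pos: [0.45, -0.1568, 0.0498]
orientation: [-180.0, 0.0, -171.3]
force: [-0.2, -4.0, 4.1]
opening: 0.0117
t 28.45 tcp [ 0.45   -0.1568  0.0498] rpy [-1.7998e+02  2.0000e-02 -1.7129e+02] F [-0.2 -4.   4.1] M [-1.42  0.05 -0.04] open 0.0117
rows units [-0.001 -0.    -0.002] turn 0.014 j [  4.5  13.4 -36.8   0.  -39.7 -85.9]
t 28.5 tcp [ 0.45   -0.1568  0.0498] rpy [-1.7998e+02  3.0000e-02 -1.7166e+02] F [-0.7 -4.3  5.6] M [-1.48  0.01 -0.12] open 0.0118
rows units [-0.001 -0.    -0.002] turn 0.012 j [  4.5  13.4 -36.8   0.  -39.7 -86.2]
```

```bash
python3 -m creep '[[0,0,0,0.006,6],[0,0,0,0.012,6],[0,0,0,0.012,6],[0,0,0,0.012,12],[0,0,0,0.012,18],[0,0,0,0.012,26],[0,0,0,0.012,34],[0,0,0,0.012,40]]'; python3 -m creep '[[0,0,0,0,40],[0,0,-0.1,0,40],[0,0,-0.25,0,40],[0,0,-0.4,0,40],[0,0,-0.6,0,40],[0,0,-0.8,0,40],[0,0,-0.95,0,40],[0,0,-1,0,40]]'; python3 - <<'E'
from h import *
delta([.45,-.157,.24],-160)
s=snapshot('wrist')
cv2.imwrite('pics/z.png',cv2.resize(s['img'][190:290,240:400],None,fx=5,fy=5,interpolation=cv2.INTER_CUBIC))
E
```

```text
clock: 29.17
tool_pos: [0.4496, -0.1563, 0.0492]
orientation: [180.0, -0.0, -173.1]
force: [-0.0, -0.7, 0.3]
opening: 0.0324
clock: 29.83
tool_pos: [0.451, -0.1565, 0.1518]
orientation: [-180.0, 0.2, -173.1]
force: [-0.7, -0.1, 0.2]
opening: 0.04
t 29.83 tcp [ 0.451  -0.1565  0.1518] rpy [-179.97    0.2  -173.09] F [-0.7 -0.1  0.2] M [ 0.06 -0.25 -0.01] open 0.04
rows units [ 0.007 -0.004 -0.882] turn -0.073 j [  4.6   5.5 -29.8   0.  -54.5 -87.7]
```

View pics/z.png

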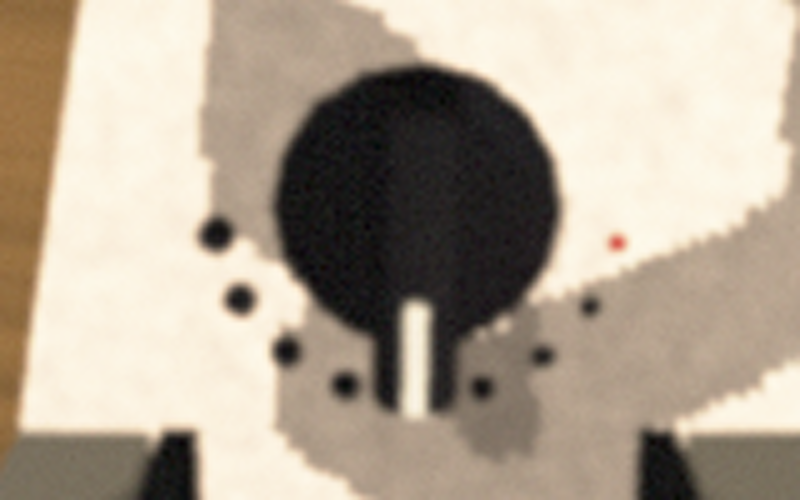

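Knob: red (617,243), then dots 1–3 to the right of the bar and dots 5–8 to the left, so the white line is on dot 4. Lifting clear for a final check.

```bash
python3 -m creep '[[0,0,-0.2,0,40],[0,0,-0.4,0,40],[0,0,-0.6,0,40],[0,0,-0.8,0,40],[0,0,-0.95,0,40],[0,0,-1,0,40],[0,0,-1,0,40],[0,0,-1,0,40]]'; python3 - <<'E'
from h import *
S=snapshot('scene');T=snapshot('top')
cv2.imwrite('pics/f1.png',cv2.resize(S['img'][170:420,190:510],None,fx=2.4,fy=2.4,interpolation=cv2.INTER_CUBIC))
cv2.imwrite('pics/f2.png',T['img'])
for n,s in(('S',S),('T',T)):
    print(n,proj(s,[.4797,.046,.205]),proj(s,[.4797,.046,.165]))
E
```

```text
clock: 30.55
tool_pos: [0.4493, -0.1563, 0.2481]
orientation: [180.0, -0.1, -173.1]
force: [-0.6, 0.6, 0.0]
opening: 0.0399
S [344.65818198 224.65251386] [343.93554388 234.0686698 ]
T [297.43563779 260.49189005] [297.86801553 261.66110754]
```

View pics/f1.png

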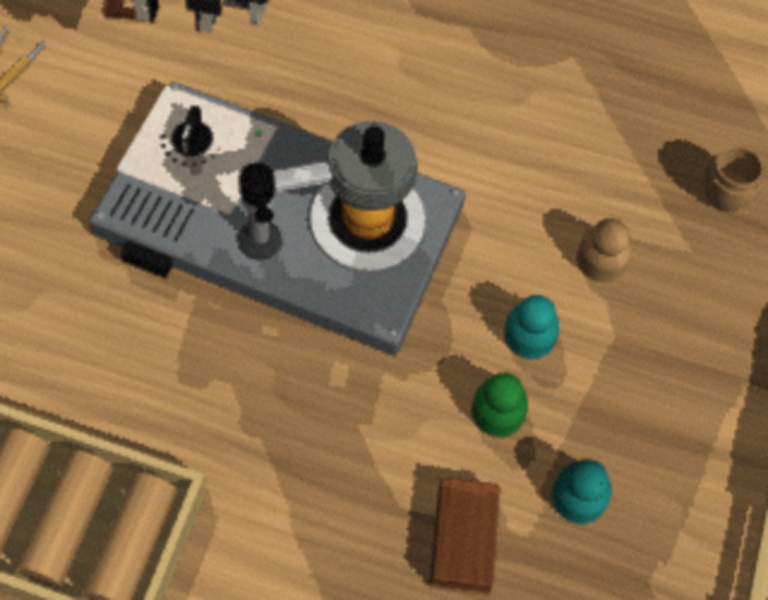

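View pics/f2.png

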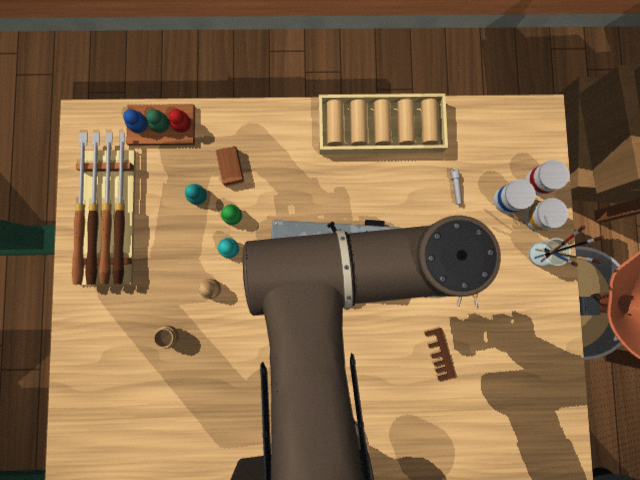

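Scene view: the peg tip is at (345,225), predicted (345,225). The lamp is over the gold top, which stands upright on the pad, and the bystanders look unmoved. One check of centring from the earlier unobstructed top view, then I'll hand in.

```bash
python3 - <<'E'
from h import *
T=snapshot('top');im=cv2.imread('pics/n.png');a0=cv2.imread('pics/a_top.png')
hsv=cv2.cvtColor(im,cv2.COLOR_BGR2HSV);m=((hsv[...,1]>170)&(hsv[...,0]<30)&(hsv[...,2]>70)).astype(np.uint8);b=np.zeros_like(m);b[240:290,275:325]=1;m*=b
n,l,st,c=cv2.connectedComponentsWithStats(m);i=1+np.argmax(st[1:,4]);print(c[i],st[i])
for z in(.068,.08): print(z,onplane(T,*c[i],z),'pad',onplane(T,299.55,264.62,.046))
# bystanders: diff before/after outside arm
now=T['img'];
for nm,(x,y) in dict(tealA=(228,248),green=(231,214),tealB=(195,194),plain=(209,289),base=(165,338),block=(230,165),gauge=(440,354),drive=(457,186)).items():
    t=a0[y-14:y+14,x-14:x+14];r=cv2.matchTemplate(now[y-22:y+22,x-22:x+22],t,cv2.TM_CCOEFF_NORMED);_,v,_,p=cv2.minMaxLoc(r);print(nm,round(v,2),p[0]-8,p[1]-8)
E
```

```text
[299.54658385 264.35403727] [289 254  21  22 322]
0.068 [0.47918517 0.04410813 0.068     ] pad [0.4798116  0.04453944 0.046     ]
0.08 [0.47847047 0.04387322 0.08      ] pad [0.4798116  0.04453944 0.046     ]
tealA 0.92 0 0
green 1.0 0 0
tealB 0.98 0 0
plain 0.94 0 0
base 0.95 0 0
block 0.94 0 0
gauge 0.99 0 0
drive 1.0 0 0
```

Centred to about 1 mm, and all matched bystanders show zero shift. Handing in.

```bash
python3 -c "
from plant import workorder,ctrl
print(workorder.close_job()); print(ctrl.get_obs()['clock'])"
```

```text
the job is handed in; nothing more can be done
None
the job is handed in; nothing more can be done
```

The job is done and was handed in at about 31 s on the clock. The gold top stands upright on the turntable, the lamp head is swung over it to its stop, and the timer is set four clicks up from its end stop.

- **Gold top:** it sits within about 1 mm of the pad's middle. While setting it down I pressed it onto the pad with about 15 N before easing off.
- **Lamp:** I pushed it until about 9 N of resistance at the expected angle. The last view put the peg within a pixel of where it should be at the stop.
- **Timer knob:** it started at four clicks. I turned it anticlockwise until the stop pushed back with about 0.75 N·m, then set it four clicks clockwise. The close-up shows the white line on dot 4.
- **Other things on the bench:** eight items (both teal tops, the green one, the plain top, base, block, gauge and drive centre) showed no shift in the top view. The dividers were partly hidden by the arm, so I could not compare them; the arm went nowhere near them.

The scene and top cameras disagreed by about 4–5 mm sideways. I used their average, which the wrist camera matched to about 1–2 mm. The white line itself measured about 2° off dot 4, within measuring error. No check failed.

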